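Wind the can clamp shut with its removable crank

TASK

Fit the loose crank onto the square shaft end of the bench clamp until its hub is fully home on the collar, then wind it clockwise through as many full turns as it takes until you feel the paint can firmly gripped between the jaws, and leave the crank on the shaft. Be gentle: do not force the crank on or crush the can, move the jaw only by the crank, never by pushing it, and leave the other things on the bench where they are.

Things in the scene. Friction and masses are not known exactly. Their poses are not given: they have to be found in the camera images.
- vise: Grey bench clamp, fixed to the table: base plate 330 x 124 x 18 mm; at its near end a gear tower 80 x 90 mm with a round collar, 56 mm across, whose top is 105 mm above the table. Nothing on the clamp but the shaft stands higher than the collar. Origin on the table under the shaft axis; +x runs from the tower along the slide to the back jaw, z up.
- shaft_seat (a point): Centre of the collar's top, 105 mm above the table, on the axis of the vertical square shaft end. The shaft is 20 mm square, stands 22 mm above the collar, flat on top. x and y of this frame are square to the shaft's four flats and turn with it, z up. Wound clockwise seen from above, the shaft drives the jaw 32 mm per turn towards the can.
- shaft_top (a point): Centre of the shaft's flat top, 22 mm above shaft_seat. How winding feels: moving freely 0.25 N m (3.6 N at the handle), less when the hand pauses (0 to 2 N); once the can is trapped each 10 N of squeeze adds 0.05 N m (0.7 N at the handle): a pausing hand feels 3.5 N at 45 N. Let go, the shaft stays put and holds up to about 45 N. 20 to 50 N is right, 90 N crushes the can.
- collar: The round steel collar on the tower, fixed, 56 mm across, 9 mm thick, the shaft standing up through it; origin on its axis at its underside, 96 mm above the table. The seated crank rests on its top.
- jaw: Moving jaw, 34 mm deep, 118 mm wide, 13 to 59 mm above the base plate: a steel plate and before it a black rubber-faced pad on springs that gives 1 mm per 12 N (10 mm at most). Origin on the base plate's top under the middle of the pad's unpressed face towards the can. It slides along the clamp's +x, driven by the shaft; the pad starts 64 to 92 mm (2 to 3 turns) short of gripping the can.
- can: Closed steel paint can, 70 mm across, 70 mm high, about 0.35 kg, loose on the base plate between the jaws; origin at the centre of its underside, z up. The jaw pushes it along to the V-shaped steel back jaw, which is adjustable and not measured: the bottom of its V lies anywhere from 229 to 241 mm from the shaft axis along the clamp's +x.
- crank: Loose dark steel crank, about 0.4 kg, lying on the table, handle up. Hub 36 x 36 x 26 mm high with a 21.5 mm square socket open below, 26 mm deep, 1.5 mm chamfer, sides parallel to the hub's. Flat arm 18 mm wide, 12 mm high along +x to 82 mm. Origin: centre of the socket's mouth on the underside, z up. Fits in any of four quarter turns; when home it rests on the collar, origin at shaft_seat.
- crank_block (a point): Centre of the crank's grip block, 42 mm above the crank's origin: 26 x 26 mm, standing on the hub from 26 to 58 mm above the underside, sides parallel to the hub's.
- crank_handle (a point): Point on the axis of the crank's upright black handle, 70 mm along +x from the crank's origin and 45 mm above the underside. The handle is a sleeve 20 mm across, from 16 to 70 mm above the underside, that spins freely on its pin.
- paint_tin: Paint tin with a green label, 100 mm across, 120 mm high. A bystander, to be left alone; origin at the middle of its underside.
- small_tin: Paint can like the one in the clamp, 70 mm across, 70 mm high, standing on the table. A bystander, to be left alone; origin at the middle of its underside.
- carton: Closed cardboard box 120 x 90 x 80 mm. A bystander, to be left alone; origin at the middle of its underside.
- tape: Roll of paper tape, 90 mm across, 24 mm high, lying flat. A bystander, to be left alone; origin at the middle of its underside.
- opener: Screwdriver lying on the table along its x. A bystander, to be left alone; origin at the middle of its underside.
- spanner: Spanner lying on the table along its x. A bystander, to be left alone; origin at the middle of its underside.
- mixcup: White plastic mixing cup, 80 mm across, 100 mm high. A bystander, to be left alone; origin at the middle of its underside.
There are look-alikes about, which are no part of the job. Leave any green or pink look-alike of the crank alone.

How it is judged:
By the outcome, as a careful person would: the job done as asked, in the order asked, and still so for the second after the job is handed in, with the robot touching nothing.
It also fails if it takes over 72 s, if anything falls off the work surface, if the arm or the gripper's body presses on something with over 40 N, if the wrist force passes 120 N, or if a joint passes its speed limit or range.

ROBOT

A 6-joint arm with a two-finger parallel gripper is mounted at the origin on the work surface. World frame = base frame: x ahead of the robot, y to its left, z up, the work surface at z = 0. Lengths are in m, angles in rad, forces in N, time in s.
With the tool pointing down it reaches from about 0.25 to 0.725 m from the base axis. Payload 4 kg.
Tool frame: the origin (TCP) lies midway between the tips of the shut fingers; the grasp point (between the pads) lies bot.pinch_z behind it (bot.pinch_z is the distance from the TCP to the grasp point, in m); z points along the fingers, y is the direction in which the jaws open and shut (so a half turn about z gives the same grasp; the last joint's range is limited). The gripper opens to 85 mm and grips with 20 to 120 N. Pads are 22 mm wide; open, the fingers measure 114 mm over their backs; the gripper's body (76 mm by 85 mm) begins 54 mm behind the grasp point. The pads swing forward as they close: fully open they stand 13 mm farther back than shut.
Start: joints at [1.194, 0.241, 0.005, 1.335, 0, 1.571], TCP at [0.184, 0.465, 0.231] pointing down, gripper open.
Joint ranges: [-2.72, 2.72], [-1.05, 1.87], [-1.09, 1.28], [-1.99, 2.15], [-1.42, 1.44], [-3.14, 3.14]. Speed limits (rad/s): [2.79, 2.79, 3.14, 3.14, 3.14, 3.14].

INTERFACE

Orientations are given as a unit quaternion [x, y, z, w].
In Python, from workcell import bot gives the robot as it stands. The module is installed in compiled form; this text tells all that it offers.
- The arm moves only by the tool move_arm, never from a script. Its argument "series" is a list that holds one entry, the list of rows, each a list of 7 numbers: the shift along the world's x, y, z in cm, then the turn, a rotation vector about the world's x, y, z in degrees, then the opening, from 0 (shut) to 1 (fully open). A call has exactly 5 rows; each row shifts and turns the pose as measured when the row begins; what a row does not reach is not made up. A row lasts 1/10 s, in which the tool goes at most 50 mm and 8.59 degrees, less where a joint would pass 70% of its speed; a pose out of reach is approached as far as the arm can. A call with a gripper value outside its range is refused whole. The fingers move at their own pace and stop on an object; the grip force is fixed at half the most. Time passes only in rows, so rows that do not move let the fingers close, or fill a call up. It gives the time, the measured TCP pose, the force and the opening at its end, in the units of the state.
- bot.get_obs(): the state, without advancing time (a new reading comes with each control period).
- bot.camera(name): name is "side" or "top" or "wrist"; returns (picture, depth): 420x560x3 uint8, red, green, blue; 420x560 float32, m along the optical axis (not along the pixel's ray), 0 where there is no reading.
- bot.camera_info(name): a dict with "vfov" (degrees; the focal length in pixels is half the picture's height over the tangent of half this angle, whatever the lens; pixels are square), "cx", "cy" (the principal point, pixels), "cam_to_world" (4x4, takes a point from camera to world coordinates); the wrist camera has in their place "tool_from_camera" (4x4, takes a point from camera to tool coordinates, whose origin is the TCP and whose axes are the flange's). Camera axes: x right, y down, z forward; pixel columns grow to the right and rows downward; lengths in m; the calibration is good to about 2 mm. A picture is of the moment at which its call begins: read the wrist's pose just before it. camera_info takes no time and is no camera call.
- bot.job_done(): hands the job in, once; it reports no verdict.
Trained networks look in the newest picture that a camera, given by its name, has taken for a name from the list of things; names that differ only in an ending like _2 or _b are one class to them, and where a whole thing is asked for, a point or a joint stands for the part that bears it (a point fixed in the world has none). Each returns a list of dicts, best first, with "confidence" (0 to 1); they miss things now and then, are a little off and sometimes report something else, mostly with a low value. They report only what shows in the picture. A call takes as long as a camera call. They do not tell look-alikes from the thing itself.
- bot.find_in(camera, target): "at" ([x, y, z] in m, in world coordinates, good to about 4 mm: the middle of the surface that is visible of it).
The state is a dict: "clock": time; "joint_pos": joint angles; "joint_vel": joint speeds; "tau": joint torques, N m; "eef_pos": TCP position; "tool_rot": TCP orientation; "ft_force": force on the tool from outside, world axes, zero at the start; "ft_torque": the same for the moment, N m; "grip_width": finger opening in m.
Only numpy, scipy, OpenCV 4.12 (cv2) and the standard library are available. Lean on these libraries where they do the work, as an engineer would, in place of code of your own. Each camera call takes 0.05 s, during which the arm holds its last target.

## Working session

There is one attempt and no reset: what is moved stays moved. The work goes in short steps, Python scripts to look and compute and a tool call to move; the robot and the scene stay as the last step left them, time stands still between calls to the robot, and variables do not carry over. Pictures are saved under pics/ and viewed, and the job is handed in when it is done.

Besides the shell and the picture viewer there is one more tool, called after "Emit:" as name(argument=value, ...) on one line, values as JSON. move_arm: Moves the arm, as the interface text tells. Its arguments: {"type":"object","properties":{"series":{"type":"array","items":{"type":"array","items":{"type":"array","items":{"type":"number"}}}}},"required":["series"]}

```bash
mkdir -p pics; ls; python3 - <<'E'
from workcell import bot
import cv2
o=bot.get_obs();print(o, bot.pinch_z)
for c in ("side","top"):
    p,d=bot.camera(c);cv2.imwrite(f"pics/{c}0.png",p[:,:,::-1]);print(c,bot.camera_info(c))
    for t in ("crank","vise","shaft_top","crank_block","crank_handle","can","jaw","collar"):
        print(c,t,[(r["confidence"],[round(float(v),3) for v in r["at"]]) for r in bot.find_in(c,t)][:4])
print(bot.get_obs()["clock"],bot.camera_info("wrist"))
E
```

```text
pics
{'clock': 0.0, 'joint_pos': array([ 1.19399820e+00,  2.41399395e-01,  3.70829480e-03,  1.33515197e+00,
       -1.01733576e-05,  1.57081367e+00]), 'joint_vel': array([ 0.00089358, -0.00104438,  0.00095515,  0.00048929, -0.0021824 ,
        0.00192777]), 'tau': array([-1.37561612e-03, -3.72317255e+01,  2.52409029e+01,  1.69457216e-02,
       -1.53241735e-04, -3.91688149e-07]), 'eef_pos': array([0.18374706, 0.46434551, 0.23041363]), 'tool_rot': array([ 1.87294946e-01,  9.82303189e-01, -1.00621818e-03, -1.86658417e-04]), 'ft_force': array([-0.42774538,  0.42035692,  0.64970444]), 'ft_torque': array([-0.04285899,  0.00681706, -0.00866654]), 'grip_width': 0.08548683680458359} 0.0187
side {'vfov': 57.00972010608301, 'cx': 277.6969674725079, 'cy': 210.40134491729808, 'cam_to_world': array([[ 0.70878679, -0.44806414,  0.54484842, -0.12429131],
       [-0.70523642, -0.46783399,  0.53270343, -0.61637922],
       [ 0.01621331, -0.76182011, -0.64758571,  0.85566212],
       [ 0.        ,  0.        ,  0.        ,  1.        ]])}
side crank [(0.97, [0.318, 0.099, 0.034]), (0.74, [0.422, 0.302
[... 1385 characters left out ...]
]), (0.89, [0.419, 0.308, 0.027]), (0.75, [0.552, 0.236, 0.031]), (0.75, [0.265, 0.265, 0.028])]
top can [(0.68, [0.721, -0.084, 0.084])]
top jaw [(0.79, [0.619, -0.089, 0.076])]
top collar [(0.55, [0.559, -0.104, 0.104]), (0.29, [0.414, -0.326, 0.024])]
0.9 {'vfov': 61.236668431313774, 'cx': 280.36461655093325, 'cy': 212.0712441822416, 'tool_from_camera': array([[-8.70782156e-04, -9.62991132e-01, -2.69531669e-01,
         6.71200856e-02],
       [ 9.99999563e-01, -7.47252486e-04, -5.60914637e-04,
         5.77530837e-04],
       [ 3.38747611e-04, -2.69532040e-01,  9.62991363e-01,
        -1.43183112e-01],
       [ 0.00000000e+00,  0.00000000e+00,  0.00000000e+00,
         1.00000000e+00]])}
```

View pics/side0.png

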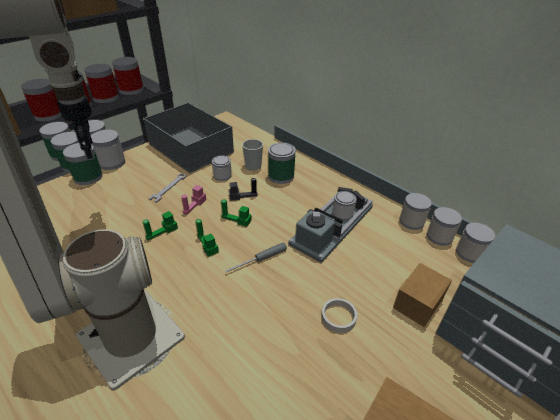

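View pics/top0.png

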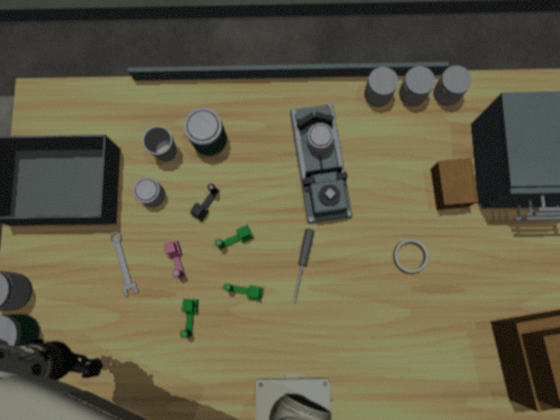

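The top view shows six crank-like things: the dark one at (205,202), green ones at (235,238), (244,291) and (189,317), and a pink one at (175,259). The dark one matches the description, so I'll check it in a close crop. The vise tower is at (328,194).

```bash
cat > h.py <<'E'
import numpy as np,cv2
from workcell import bot
from scipy.spatial.transform import Rotation as R
def K(info): 
    f=210/np.tan(np.radians(info["vfov"])/2); return f,info["cx"],info["cy"]
def T(cam,o=None):
    i=bot.camera_info(cam)
    if cam!="wrist": return i["cam_to_world"]
    t=np.eye(4);t[:3,:3]=R.from_quat(o["tool_rot"]).as_matrix();t[:3,3]=o["eef_pos"];return t@i["tool_from_camera"]
def cloud(d,cam,o=None):
    f,cx,cy=K(bot.camera_info(cam));v,u=np.mgrid[:420,:560]
    P=np.stack([(u-cx)/f*d,(v-cy)/f*d,d],-1);M=T(cam,o);W=P@M[:3,:3].T+M[:3,3];W[d==0]=np.nan;return W
def ray(u,v,z,cam,o=None):
    f,cx,cy=K(bot.camera_info(cam));M=T(cam,o);r=M[:3,:3]@np.array([(u-cx)/f,(v-cy)/f,1]);return M[:3,3]+r*(z-M[2,3])/r[2]
def proj(p,cam,o=None):
    f,cx,cy=K(bot.camera_info(cam));M=np.linalg.inv(T(cam,o));q=M[:3,:3]@np.array(p)+M[:3,3];return np.array([cx+f*q[0]/q[2],cy+f*q[1]/q[2]])
E
python3 - <<'E'
from h import *
p,d=bot.camera("top");np.save("top0.npy",d);cv2.imwrite("pics/top0b.png",p[:,:,::-1])
a=cv2.resize(p[170:230,175:240],None,fx=6,fy=6,interpolation=cv2.INTER_CUBIC)
b=cv2.resize(p[165:225,295:360],None,fx=6,fy=6,interpolation=cv2.INTER_CUBIC)
cv2.imwrite("pics/crop1.png",np.clip(np.hstack([a,b])*1.5,0,255).astype(np.uint8)[:,:,::-1])
W=cloud(d,"top")
S=W[180:225,185:225].reshape(-1,3); 
for lo,hi in ((.05,.063),(.064,.08),(.008,.016),(.02,.03)):
    m=(S[:,2]>lo)&(S[:,2]<hi);print(lo,hi,m.sum(),S[m].mean(0).round(4))
S=W[165:225,295:360].reshape(-1,3)
for lo,hi in ((.1,.11),(.118,.135)):
    m=(S[:,2]>lo)&(S[:,2]<hi);print(lo,hi,m.sum(),S[m].mean(0).round(4),np.median(S[m],0))
E
```

```text
0.05 0.063 104 [0.5419 0.2443 0.0568]
0.064 0.08 43 [0.5942 0.2096 0.07  ]
0.008 0.016 99 [0.5673 0.2251 0.0118]
0.02 0.03 76 [0.54   0.2401 0.0249]
0.1 0.11 287 [ 0.5602 -0.1026  0.104 ] [ 0.55870985 -0.10209087  0.10402534]
0.118 0.135 63 [ 0.5601 -0.1023  0.1255] [ 0.55967471 -0.10310002  0.12593074]
```

View pics/crop1.png

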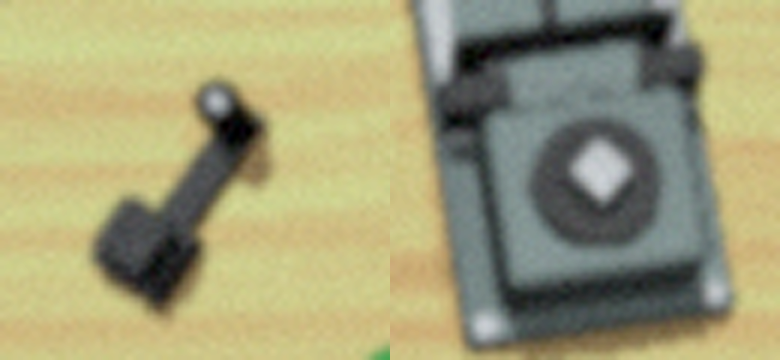

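The crop confirms the dark steel crank: block at about (142,238) and handle at about (215,100) in the crop. The shaft shows as a diamond, turned about 45° in the image. I'll move over the crank to look with the wrist camera.

Emit:
move_arm(series=[[[3.9,-2.4,-0.7,0,0,-2.4,1],[3.9,-2.4,-0.7,0,0,-2.4,1],[3.9,-2.4,-0.7,0,0,-2.4,1],[3.9,-2.4,-0.7,0,0,-2.4,1],[3.9,-2.4,-0.7,0,0,-2.4,1]]])

```text
clock: 1.45
eef_pos: [0.3803, 0.3459, 0.1969]
tool_rot: [0.285, 0.958, 0.003, 0.0]
ft_force: [0.9, 1.3, -0.2]
grip_width: 0.0854
```

Emit:
move_arm(series=[[[3.9,-2.4,-0.7,0,0,0,1],[3.9,-2.4,-0.7,0,0,0,1],[3.9,-2.4,-0.7,0,0,0,1],[3.9,-2.4,-0.7,0,0,0,1],[0,0,0,0,0,0,1]]])

```text
clock: 1.95
eef_pos: [0.5463, 0.2413, 0.1664]
tool_rot: [0.289, 0.957, 0.003, 0.001]
ft_force: [-0.1, -0.7, -0.2]
grip_width: 0.0856
```

```bash
python3 - <<'E'
from h import *
o=bot.get_obs();p,d=bot.camera("wrist");np.savez("w1.npz",p=p,d=d)
cv2.imwrite("pics/w1.png",p[:,:,::-1])
W=cloud(d,"wrist",o)
for n,lo,hi in (("block",.052,.063),("handle",.065,.075)):
    m=((W[...,2]>lo)&(W[...,2]<hi)).astype(np.uint8);k,l,st,c=cv2.connectedComponentsWithStats(m)
    for i in range(1,k):
        if st[i,4]>150:
            pts=W[l==i];r=cv2.minAreaRect((pts[:,:2]*1000).astype(np.float32));print(n,st[i],pts.mean(0).round(4),r)
print(o["joint_pos"].round(3), R.from_quat(o["tool_rot"]).as_matrix().round(3))
E
```

```text
block [  0   0  12  20 192] [0.3406 0.1693 0.056 ] ((341.0971374511719, 167.6953887939453), (4.699570178985596, 13.738199234008789), 18.966609954833984)
block [ 257    0   56   38 1268] [0.4415 0.3154 0.0584] ((437.53643798828125, 318.1946105957031), (26.216970443725586, 26.01424789428711), 18.14995002746582)
block [426 101  66  99 714] [0.5717 0.3622 0.058 ] ((577.9324951171875, 367.3935546875), (30.181442260742188, 69.52582550048828), 45.617252349853516)
block [133 121  20  29 154] [0.4514 0.1948 0.0576] ((450.60546875, 193.61000061035156), (7.192041873931885, 19.185762405395508), 69.00553131103516)
block [ 264  176   36   37 1303] [0.539  0.2488 0.0584] ((539.4506225585938, 248.53053283691406), (25.843162536621094, 26.33543586730957), 56.74067687988281)
block [  72  194   50   47 1373] [0.4774 0.1259 0.0581] ((477.3595275878906, 124.35324096679688), (26.451534271240234, 26.850923538208008), 24.928211212158203)
block [462 266  76  53 678] [0.6894 0.3425 0.0575] ((693.7461547851562, 344.96087646484375), (20.973419189453125, 64.84085845947266), 9.15827751159668)
block [530 296  28  3
[... 463 characters left out ...]
0] [0.4488 0.1889 0.0702] ((448.3580322265625, 188.05068969726562), (19.432483673095703, 19.30116081237793), 69.90098571777344)
handle [469 271  81  51 702] [0.6877 0.3442 0.0702] ((691.0291748046875, 347.5616760253906), (18.623233795166016, 62.61166000366211), 3.6948916912078857)
handle [268 276  26  26 539] [0.5961 0.2098 0.0699] ((596.9320678710938, 209.17343139648438), (19.331249237060547, 19.15575408935547), 33.150325775146484)
handle [352 363  47  24 378] [0.7026 0.2308 0.0696] ((702.7092895507812, 230.3560791015625), (40.857398986816406, 5.400998115539551), 83.78972625732422)
[0.414 0.461 0.152 1.256 0.004 1.   ] [[-0.833  0.553  0.004]
 [ 0.553  0.833  0.006]
 [-0.     0.007 -1.   ]]
```

View pics/w1.png

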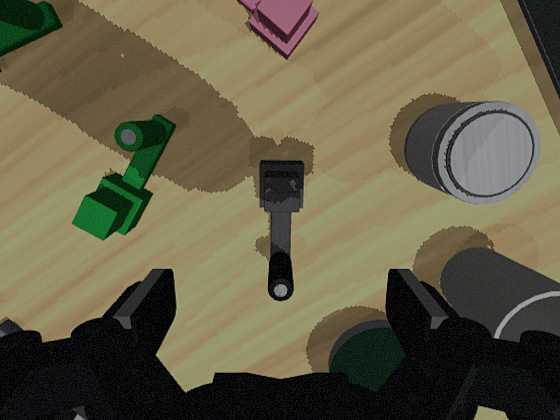

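The dark crank's block is at (281,185) px, world (0.539,0.249,0.058). Its handle is at (281,289) px, world (0.5965,0.2095,0.070). That spacing is 69.4 mm against 70 mm given, and the yaw is −34.4°. Descending to grasp the block.

Emit:
move_arm(series=[[[-0.7,0.74,-2.6,-0.3,0.2,-0.8,1],[0,0,-3.0,0,0,0,1],[0,0,-3.0,0,0,0,1],[0,0,-3.0,0,0,0,1],[0,0,-1.5,0,0,0,1]]])

```text
clock: 2.5
eef_pos: [0.5357, 0.255, 0.0373]
tool_rot: [0.293, 0.956, 0.005, 0.002]
ft_force: [-0.7, 0.1, 0.4]
grip_width: 0.0852
```

Emit:
move_arm(series=[[[0.35,-0.63,-0.4,-0.5,0.4,0,1],[0,0,-0.3,0,0,0,1],[0,0,0,0,0,0,1],[0,0,0,0,0,0,1],[0,0,0,0,0,0,1]]])

```text
clock: 3.0
eef_pos: [0.5369, 0.2511, 0.0313]
tool_rot: [0.291, 0.957, -0.001, -0.001]
ft_force: [0.5, -0.2, -0.1]
grip_width: 0.0855
```

```bash
python3 - <<'E'
from h import *
o=bot.get_obs();print(o["eef_pos"],R.from_quat(o["tool_rot"]).as_matrix().round(4),o["joint_vel"].round(3))
E
```

```text
[0.53694454 0.25111929 0.03129497] [[-0.8306  0.5568 -0.0022]
 [ 0.5568  0.8306 -0.0014]
 [ 0.0011 -0.0024 -1.    ]] [ 0.003 -0.013  0.011  0.004  0.     0.   ]
```

Emit:
move_arm(series=[[[0.3,-0.3,0,0,0,0,1],[0.1,-0.1,0,0,0,0,0.6],[0,0,0,0,0,0,0.5],[0,0,0,0,0,0,0.45],[0,0,0,0,0,0,0.45]]])

```text
clock: 3.5
eef_pos: [0.543, 0.2471, 0.0337]
tool_rot: [0.291, 0.957, 0.001, 0.001]
ft_force: [-0.1, 0.1, -0.7]
grip_width: 0.0385
```

Emit:
move_arm(series=[[[-0.25,0.1,-0.2,0,0,0,0.45],[0,0,0,0,0,0,0.2],[0,0,0,0,0,0,0.0],[0,0,0,0,0,0,0.0],[0,0,0,0,0,0,0.0]]])

```text
clock: 4.0
eef_pos: [0.5402, 0.248, 0.0316]
tool_rot: [0.291, 0.957, 0.0, 0.001]
ft_force: [0.6, -0.4, 0.6]
grip_width: 0.0251
```

```bash
python3 - <<'E'
from h import *
o=bot.get_obs();print(o["eef_pos"],R.from_quat(o["tool_rot"]).as_matrix().round(4),o["ft_force"],o["grip_width"])
p,d=bot.camera("wrist");cv2.imwrite("pics/w2.png",p[:,:,::-1])
W=cloud(d,"wrist",o)
for n,lo,hi in (("block",.052,.063),("handle",.065,.075)):
    m=((W[...,2]>lo)&(W[...,2]<hi)).astype(np.uint8);k,l,st,c=cv2.connectedComponentsWithStats(m)
    for i in range(1,k):
        if st[i,4]>150:
            pts=W[l==i];r=cv2.minAreaRect((pts[:,:2]*1000).astype(np.float32));print(n,st[i],pts.mean(0).round(4),r)
E
```

```text
[0.54015752 0.24801714 0.03158149] [[-0.8302  0.5575  0.0019]
 [ 0.5575  0.8302  0.    ]
 [-0.0015  0.0011 -1.    ]] [ 0.62898392 -0.36829431  0.56401471] 0.025140667176598377
block [  0 163  21  51 699] [0.4536 0.1948 0.0559] ((453.2966003417969, 194.09373474121094), (6.385654926300049, 17.107654571533203), 53.446266174316406)
block [ 207  261  148   77 5791] [0.5378 0.2505 0.0582] ((539.5960083007812, 249.27957153320312), (52.31590270996094, 27.020715713500977), 56.01701354980469)
handle [200 287  46  66 767] [0.5299 0.238  0.0698] ((531.3675537109375, 237.04795837402344), (11.782763481140137, 26.472341537475586), 81.3534927368164)
handle [316 287  48  66 777] [0.5464 0.2626 0.0699] ((547.9918212890625, 261.638916015625), (11.907883644104004, 26.721263885498047), 31.178438186645508)
```

View pics/w2.png

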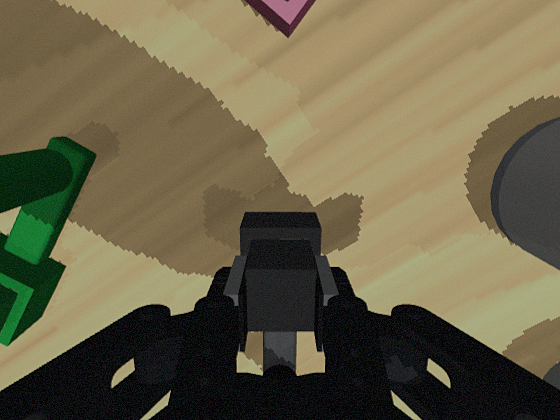

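The block is gripped (25.1 mm wide, pads on both sides of the block at (281,285) px). Lifting and carrying it to the vise.

Emit:
move_arm(series=[[[0,0,3.0,0,0,0,0],[0,0,4.0,0,0,0,0],[0,-1,4.5,0,0,0,0],[0,-2,4.0,0,0,0,0],[1,-4.0,2.0,0,0,0,0]]])

```text
clock: 4.55
eef_pos: [0.5403, 0.1779, 0.2009]
tool_rot: [0.287, 0.958, -0.006, -0.009]
ft_force: [1.3, -0.2, -4.1]
grip_width: 0.0248
```

Emit:
move_arm(series=[[[1.5,-4.7,0.4,0,0,0,0],[1.5,-4.7,0,0,0,0,0],[1.5,-4.7,0,0,0,0,0],[1,-4.7,0,0,0,0,0],[1,-4.7,0,0,0,0,0]]])

```text
clock: 5.05
eef_pos: [0.6059, -0.0617, 0.206]
tool_rot: [0.283, 0.959, -0.005, -0.009]
ft_force: [0.9, 0.3, -2.8]
grip_width: 0.0248
```

Emit:
move_arm(series=[[[1,-4,0,0,0,0,0],[0.5,-3,0,0,0,0,0],[0,0,0,0,0,0,0],[0,0,0,0,0,0,0],[0,0,0,0,0,0,0]]])

```text
clock: 5.55
eef_pos: [0.6178, -0.142, 0.198]
tool_rot: [0.288, 0.957, -0.006, -0.016]
ft_force: [0.1, 1.3, -4.4]
grip_width: 0.0251
```

```bash
cat > look.py <<'E'
from h import *
import sys
n=sys.argv[1]
o=bot.get_obs();p,d=bot.camera("wrist");np.savez(n+".npz",p=p,d=d,pos=o["eef_pos"],q=o["tool_rot"])
cv2.imwrite(f"pics/{n}.png",p[:,:,::-1])
print(o["eef_pos"].round(4),R.from_quat(o["tool_rot"]).as_matrix().round(4).tolist(),o["ft_force"].round(2),o["grip_width"],o["joint_pos"].round(3))
W=cloud(d,"wrist",o)
for nm,lo,hi in (("collar",.1,.11),("shaft",.12,.135)):
    m=((W[...,2]>lo)&(W[...,2]<hi)).astype(np.uint8);k,l,st,c=cv2.connectedComponentsWithStats(m)
    for i in range(1,k):
        if st[i,4]>200:
            pts=W[l==i];r=cv2.minAreaRect((pts[:,:2]*1000).astype(np.float32));print(nm,st[i],pts.mean(0).round(4),r)
E
python3 look.py w3
```

```text
[ 0.6178 -0.142   0.198 ] [[-0.8332, 0.5519, -0.0331], [0.5523, 0.8337, -0.0015], [0.0268, -0.0196, -0.9994]] [ 0.05  1.34 -4.36] 0.025142043967615716 [-0.222  0.554  0.386  1.435 -0.009  0.364]
collar [ 243   70   86   90 4896] [ 0.562  -0.1022  0.1057] ((562.4351806640625, -102.76458740234375), (55.20980453491211, 55.671226501464844), 57.53579330444336)
shaft [ 267   96   38   39 1181] [ 0.5624 -0.1026  0.1276] ((562.4785766601562, -102.72588348388672), (19.989269256591797, 20.10737419128418), 46.20161437988281)
```

View pics/w3.png

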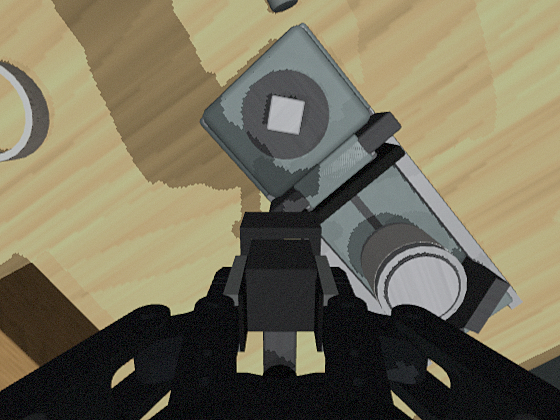

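The shaft top is at (286,115) px, world (0.5625,−0.1027,0.1276). It measures 20×20 mm and its flats lie at 46.2°. The tool's y axis is at 56.5° and it's tilted 1.9°, so I'll correct both while moving over the shaft.

Emit:
move_arm(series=[[[-2.7,1.9,-0.5,0.1,-1.0,-5.2,0],[-2.7,1.9,-0.5,0,-0.9,-5.1,0],[0,0,-0.8,0,0,0,0],[0,0,0,0,0,0,0],[0,0,0,0,0,0,0]]])

```text
clock: 6.1
eef_pos: [0.5601, -0.0955, 0.1763]
tool_rot: [0.371, 0.929, 0.002, -0.003]
ft_force: [0.2, 0.6, -4.1]
grip_width: 0.0249
```

```bash
cat > st.py <<'E'
from h import *
o=bot.get_obs();M=R.from_quat(o["tool_rot"]).as_matrix()
print("pos",(o["eef_pos"]*1000).round(1),"zax",M[:,2].round(4),"yang",np.degrees(np.arctan2(M[1,1],M[0,1])).round(2),"F",o["ft_force"].round(2),"Tq",o["ft_torque"].round(3),"w",round(o["grip_width"],4),"t",o["clock"])
org=o["eef_pos"]+M@np.array([.0012,0,.0316]);print("crank org",(org*1000).round(1),"fix rot xy deg",np.degrees([ -M[1,2], M[0,2]]).round(2))
E
python3 st.py
```

```text
pos [560.1 -95.5 176.3] zax [-0.0049  0.0058 -1.    ] yang 46.41 F [ 0.18  0.65 -4.1 ] Tq [-0.037  0.008 -0.04 ] w 0.0249 t 6.1
crank org [559.1 -94.5 144.7] fix rot xy deg [-0.33 -0.28]
```

Emit:
move_arm(series=[[[0.34,-0.82,0,-0.3,-0.3,-0.1,0],[0,0,0,0,0,0,0],[0,0,0,0,0,0,0],[0,0,0,0,0,0,0],[0,0,0,0,0,0,0]]])

```text
clock: 6.6
eef_pos: [0.568, -0.1054, 0.1784]
tool_rot: [0.372, 0.928, 0.001, 0.003]
ft_force: [-1.1, -0.7, -3.7]
grip_width: 0.025
```

```bash
python3 st.py
```

```text
pos [ 568.  -105.4  178.4] zax [ 0.0065 -0.0013 -1.    ] yang 46.34 F [-1.13 -0.69 -3.68] Tq [ 0.014  0.1   -0.042] w 0.025 t 6.6
crank org [ 567.3 -104.7  146.8] fix rot xy deg [0.07 0.38]
```

Emit:
move_arm(series=[[[-0.15,0.07,-0.2,0,0.1,0,0],[-0.1,0.05,-0.2,0,0.1,0,0],[-0.1,0.05,-0.2,0,0.1,0,0],[-0.05,0,0,0,0,0,0],[0,0,0,0,0,0,0]]])

```text
clock: 7.1
eef_pos: [0.5633, -0.1037, 0.1714]
tool_rot: [0.372, 0.928, -0.001, 0.0]
ft_force: [-1.0, 0.0, -4.3]
grip_width: 0.0251
```

```bash
python3 st.py
```

```text
pos [ 563.3 -103.7  171.4] zax [-2.e-04 -1.e-03 -1.e+00] yang 46.32 F [-1.02  0.04 -4.31] Tq [ 0.063  0.075 -0.004] w 0.0251 t 7.1
crank org [ 562.4 -102.9  139.8] fix rot xy deg [ 0.06 -0.01]
```

Aligned: crank origin at (562.4,−102.9) against the shaft at (562.5,−102.7). Descending slowly.

Emit:
move_arm(series=[[[0,0,-0.25,0,0,0,0],[0,0,-0.3,0,0,0,0],[0,0,-0.25,0,0,0,0],[0,0,-0.2,0,0,0,0],[0,0,0,0,0,0,0]]])

```text
clock: 7.6
eef_pos: [0.5632, -0.1036, 0.1605]
tool_rot: [0.372, 0.928, -0.0, 0.0]
ft_force: [-0.8, -0.4, -4.0]
grip_width: 0.025
```

```bash
python3 st.py
```

```text
pos [ 563.2 -103.6  160.5] zax [-2.e-04 -1.e-03 -1.e+00] yang 46.33 F [-0.78 -0.42 -3.98] Tq [ 0.076  0.097 -0.011] w 0.025 t 7.6
crank org [ 562.4 -102.8  128.9] fix rot xy deg [ 0.06 -0.01]
```

Emit:
move_arm(series=[[[0,0,-0.15,0,0,0,0],[0,0,-0.15,0,0,0,0],[0,0,-0.15,0,0,0,0],[0,0,-0.15,0,0,0,0],[0,0,0,0,0,0,0]]])

```text
clock: 8.1
eef_pos: [0.5633, -0.1036, 0.154]
tool_rot: [0.372, 0.928, -0.0, 0.0]
ft_force: [0.3, -0.8, -3.6]
grip_width: 0.025
```

```bash
python3 st.py
```

```text
pos [ 563.3 -103.6  154. ] zax [-0.    -0.001 -1.   ] yang 46.33 F [ 0.34 -0.82 -3.61] Tq [0.097 0.005 0.025] w 0.025 t 8.1
crank org [ 562.5 -102.8  122.4] fix rot xy deg [ 0.06 -0.  ]
```

The socket is already about 5 mm over the shaft, with no resistance.

Emit:
move_arm(series=[[[0,0,-0.25,0,0,0,0],[0,0,-0.25,0,0,0,0],[0,0,-0.25,0,0,0,0],[0,0,-0.2,0,0,0,0],[0,0,0,0,0,0,0]]])

```text
clock: 8.6
eef_pos: [0.5632, -0.1037, 0.1436]
tool_rot: [0.372, 0.928, -0.001, 0.0]
ft_force: [-0.7, 0.5, -3.3]
grip_width: 0.0249
```

```bash
python3 st.py
```

```text
pos [ 563.2 -103.7  143.6] zax [-3.0e-04 -1.1e-03 -1.0e+00] yang 46.32 F [-0.73  0.47 -3.31] Tq [-0.001  0.109 -0.009] w 0.0249 t 8.6
crank org [ 562.3 -102.9  112. ] fix rot xy deg [ 0.06 -0.02]
```

Emit:
move_arm(series=[[[0,0,-0.2,0,0,0,0],[0,0,-0.15,0,0,0,0],[0,0,-0.15,0,0,0,0],[0,0,-0.1,0,0,0,0],[0,0,0,0,0,0,0]]])

```text
clock: 9.1
eef_pos: [0.5633, -0.1037, 0.1371]
tool_rot: [0.372, 0.928, -0.001, 0.0]
ft_force: [-0.2, 0.5, -3.9]
grip_width: 0.0251
```

```bash
python3 st.py
```

```text
pos [ 563.3 -103.7  137.1] zax [-1.0e-04 -1.1e-03 -1.0e+00] yang 46.33 F [-0.2  0.5 -3.9] Tq [0.07  0.033 0.002] w 0.0251 t 9.1
crank org [ 562.4 -102.9  105.5] fix rot xy deg [ 0.07 -0.  ]
```

Emit:
move_arm(series=[[[0,0,-0.06,0,0,0,0],[0,0,-0.05,0,0,0,0],[0,0,0,0,0,0,0],[0,0,0,0,0,0,0.4],[0,0,0,0,0,0,0.5]]])

```text
clock: 9.6
eef_pos: [0.5647, -0.104, 0.138]
tool_rot: [0.372, 0.928, -0.0, 0.002]
ft_force: [-0.7, 0.8, -0.3]
grip_width: 0.0428
```

```bash
python3 st.py
```

```text
pos [ 564.7 -104.   138. ] zax [ 0.0041 -0.0021 -1.    ] yang 46.33 F [-0.66  0.76 -0.35] Tq [ 0.019  0.016 -0.022] w 0.0428 t 9.6
crank org [ 564.  -103.3  106.4] fix rot xy deg [0.12 0.23]
```

Emit:
move_arm(series=[[[0,0,1.0,0,0,0,0.5],[0,0,2.5,0,0,0,0.5],[0,0,4.0,0,0,0,0.8],[0,0,3.0,0,0,0,0.8],[0,0,0,0,0,0,0.8]]])

```text
clock: 10.1
eef_pos: [0.5651, -0.1041, 0.2508]
tool_rot: [0.372, 0.928, 0.0, 0.004]
ft_force: [-0.2, -0.6, 0.0]
grip_width: 0.0682
```

```bash
sed -i 's/(("collar",.1,.11),("shaft",.12,.135))/(("block",.156,.168),("handle",.169,.182))/' look.py; python3 look.py w4
```

```text
[ 0.5651 -0.1041  0.2508] [[-0.7233, 0.6905, 0.0084], [0.6905, 0.7233, -0.0029], [-0.0081, 0.0037, -1.0]] [-0.18 -0.58  0.02] 0.06816801553190817 [-1.81e-01  3.78e-01  2.46e-01  1.43e+00 -1.00e-03  5.81e-01]
block [ 259  191   39   39 1494] [ 0.5622 -0.102   0.1633] ((562.7849731445312, -102.58929443359375), (26.066566467285156, 25.772634506225586), 46.738433837890625)
block [264 287  28  20 213] [ 0.6081 -0.1461  0.1622] ((609.7410278320312, -147.830322265625), (19.904495239257812, 10.291326522827148), 46.14579772949219)
handle [264 297  28  28 630] [ 0.6122 -0.1502  0.1747] ((613.112060546875, -151.0694122314453), (19.13066291809082, 19.125865936279297), 33.45707321166992)
```

View pics/w4.png

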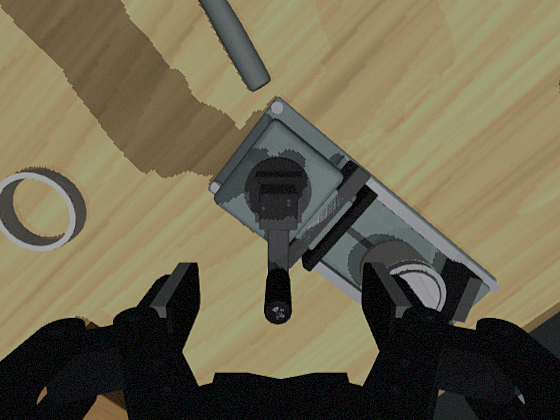

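The crank is seated: block top at z 0.1633 (expected 0.163) and handle top at 0.1747 (expected 0.175). The handle is at (278,312) px, world (0.613,−0.151). Next I'll go to the handle.

Emit:
move_arm(series=[[[2.3,-2.3,-1,0.1,0.4,0,0.8],[1.8,-1.8,-2,0,0,0,0.7],[0.2,-0.2,-2,0,0,0,0.7],[0,0,0,0,0,0,0.7],[0,0,0,0,0,0,0.7]]])

```text
clock: 10.65
eef_pos: [0.6077, -0.1476, 0.1972]
tool_rot: [0.371, 0.928, -0.0, -0.001]
ft_force: [0.4, 0.6, 1.0]
grip_width: 0.0595
```

```bash
python3 st.py
```

```text
pos [ 607.7 -147.6  197.2] zax [-1.3e-03 -2.0e-04 -1.0e+00] yang 46.39 F [0.36 0.6  1.  ] Tq [-0.01  -0.033  0.023] w 0.0595 t 10.65
crank org [ 606.7 -146.8  165.6] fix rot xy deg [ 0.01 -0.08]
```

Emit:
move_arm(series=[[[0.25,-0.15,-1.2,0,0,0,0.7],[0.15,-0.1,-1.6,0,0,0,0.6],[0.1,-0.05,-1.6,0,0,0,0.6],[0,0,-0.9,0,0,0,0.6],[0,0,-0.3,0,0,0,0.6]]])

```text
clock: 11.15
eef_pos: [0.6137, -0.1495, 0.1419]
tool_rot: [0.37, 0.929, 0.0, 0.002]
ft_force: [0.1, -0.2, 0.5]
grip_width: 0.0512
```

```bash
python3 st.py
```

```text
pos [ 613.7 -149.5  141.9] zax [ 0.0042 -0.0014 -1.    ] yang 46.52 F [ 0.14 -0.17  0.52] Tq [ 0.028 -0.033  0.008] w 0.0512 t 11.15
crank org [ 613.  -148.7  110.3] fix rot xy deg [0.08 0.24]
```

Emit:
move_arm(series=[[[-0.03,-0.1,-0.3,0,0.2,0,0.5],[0,-0.05,-0.15,0,0,0,0.4],[0,0,0,0,0,0,0],[0,0,0,0,0,0,0],[0,0,0,0,0,0,0]]])

```text
clock: 11.65
eef_pos: [0.6137, -0.1508, 0.1386]
tool_rot: [0.37, 0.929, -0.0, 0.001]
ft_force: [0.2, -0.1, -1.6]
grip_width: 0.0187
```

```bash
python3 st.py
```

```text
pos [ 613.7 -150.8  138.6] zax [ 0.0019 -0.0017 -1.    ] yang 46.55 F [ 0.21 -0.14 -1.61] Tq [ 0.007 -0.049  0.018] w 0.0187 t 11.65
crank org [ 612.9 -150.   107. ] fix rot xy deg [0.1  0.11]
```

Gripped the handle (18.7 mm). I'll compute the circular rows from the measured pose.

```bash
cat > wind.py <<'E'
from h import *
import sys,json,os
o=bot.get_obs();M=R.from_quat(o["tool_rot"]).as_matrix()
C=np.array([.5625,-.1027]);v=o["eef_pos"][:2]-C;a=np.degrees(np.arctan2(v[1],v[0]));r=np.hypot(*v)
F=o["ft_force"];t=np.array([np.sin(np.radians(a)),-np.cos(np.radians(a))]);n=v/r
f="ang.json";A=json.load(open(f)) if os.path.exists(f) else []
if A:
    while a>A[-1]["a"]+90:a-=360
A.append(dict(a=a,t=o["clock"]));json.dump(A,open(f,"w"))
print(f"ang {a:.1f} turned {A[0]['a']-a:.1f} r {r*1000:.1f} z {o['eef_pos'][2]*1000:.1f} Ftan(resist) {-F[:2]@t:.2f} Frad {F[:2]@n:.2f} Fz {F[2]:.2f} Tz {o['ft_torque'][2]:.3f} tilt {np.degrees([-M[1,2],M[0,2]]).round(2)} yang {np.degrees(np.arctan2(M[1,1],M[0,1])):.2f} w {o['grip_width']:.4f} t {o['clock']:.2f}")
s=float(sys.argv[1]) if len(sys.argv)>1 else 8
lag=float(sys.argv[2]) if len(sys.argv)>2 else 1
p=o["eef_pos"][:2]*100
for i in range(1,6):
    b=np.radians(a-s*i*lag);q=(C+.070*np.array([np.cos(b),np.sin(b)]))*100
    print((q-p).round(2));p=q
E
python3 wind.py 6
```

```text
ang -43.2 turned 0.0 r 70.2 z 138.6 Ftan(resist) 0.05 Frad 0.25 Fz -1.61 Tz 0.018 tilt [0.1  0.11] yang 46.55 w 0.0187 t 11.65
[-0.54 -0.49]
[-0.58 -0.45]
[-0.62 -0.39]
[-0.66 -0.32]
[-0.69 -0.25]
```

Emit:
move_arm(series=[[[-0.54,-0.49,0,0,0,0,0],[-0.58,-0.45,0,0,0,0,0],[-0.62,-0.39,0,0,0,0,0],[-0.66,-0.32,0,0,0,0,0],[-0.69,-0.25,0,0,0,0,0]]])

```text
clock: 12.15
eef_pos: [0.5845, -0.1692, 0.1388]
tool_rot: [0.369, 0.929, 0.002, 0.004]
ft_force: [5.0, 2.1, -4.6]
grip_width: 0.0186
```

```bash
python3 wind.py 10
```

```text
ang -71.7 turned 28.5 r 70.0 z 138.8 Ftan(resist) 5.44 Frad -0.41 Fz -4.57 Tz -0.024 tilt [-0.09  0.55] yang 46.70 w 0.0186 t 12.15
[-1.19 -0.28]
[-1.22 -0.07]
[-1.21  0.14]
[-1.17  0.35]
[-1.09  0.55]
```

```bash
python3 wind.py 15
```

```text
ang -71.7 turned 28.5 r 70.0 z 138.8 Ftan(resist) 5.44 Frad -0.41 Fz -4.57 Tz -0.024 tilt [-0.09  0.55] yang 46.70 w 0.0186 t 12.15
[-1.8  -0.34]
[-1.82  0.13]
[-1.73  0.6 ]
[-1.51  1.03]
[-1.19  1.38]
```

Emit:
move_arm(series=[[[-1.8,-0.34,-0.05,0,0.3,0,0],[-1.82,0.13,0,0,0,0,0],[-1.73,0.6,0,0,0,0,0],[-1.51,1.03,0,0,0,0,0],[-1.19,1.38,0,0,0,0,0]]])

```text
clock: 12.65
eef_pos: [0.5039, -0.1434, 0.1386]
tool_rot: [0.37, 0.929, 0.003, 0.007]
ft_force: [9.6, 2.3, -8.6]
grip_width: 0.0185
```

```bash
python3 wind.py 18
```

```text
ang -145.3 turned 102.1 r 71.4 z 138.6 Ftan(resist) 3.62 Frad -9.17 Fz -8.59 Tz -0.028 tilt [-0.05  0.84] yang 46.52 w 0.0185 t 12.65
[-0.84  2.05]
[-0.29  2.17]
[0.39 2.15]
[1.04 1.93]
[1.58 1.51]
```

```bash
python3 wind.py 14
```

```text
ang -145.3 turned 102.1 r 71.4 z 138.6 Ftan(resist) 3.62 Frad -9.17 Fz -8.59 Tz -0.028 tilt [-0.05  0.84] yang 46.52 w 0.0185 t 12.65
[-0.68  1.59]
[-0.4   1.66]
[0.01 1.71]
[0.42 1.65]
[0.81 1.5 ]
```

Emit:
move_arm(series=[[[-0.6,1.6,-0.1,0,0.4,0,0],[-0.3,1.65,0,0,0.4,0,0],[0.05,1.7,0,0,0,0,0],[0.45,1.63,0,0,0,0,0],[0.85,1.48,0,0,0,0,0]]])

```text
clock: 13.15
eef_pos: [0.4992, -0.0714, 0.1389]
tool_rot: [0.376, 0.927, -0.012, 0.0]
ft_force: [-4.0, -4.4, -0.8]
grip_width: 0.0185
```

```bash
python3 wind.py 14
```

```text
ang -206.3 turned 163.1 r 70.7 z 138.9 Ftan(resist) 5.74 Frad 1.60 Fz -0.76 Tz 0.012 tilt [ 1.33 -0.53] yang 45.85 w 0.0185 t 13.15
[0.99 1.4 ]
[1.25 1.16]
[1.5  0.82]
[1.65 0.43]
[1.71 0.02]
```

Emit:
move_arm(series=[[[0.99,1.4,-0.03,0.5,-0.3,0,0],[1.25,1.16,0,0.4,0,0,0],[1.5,0.82,0,0,0,0,0],[1.65,0.43,0,0,0,0,0],[1.71,0.02,0,0,0,0,0]]])

```text
clock: 13.65
eef_pos: [0.5526, -0.0338, 0.1385]
tool_rot: [0.377, 0.926, -0.013, -0.015]
ft_force: [-8.5, 8.9, 5.7]
grip_width: 0.0187
```

```bash
python3 wind.py 14
```

```text
ang -261.8 turned 218.6 r 69.6 z 138.5 Ftan(resist) 7.16 Frad 9.98 Fz 5.70 Tz -0.096 tilt [ 0.76 -2.18] yang 45.69 w 0.0187 t 13.65
[1.7  0.07]
[ 1.66 -0.38]
[ 1.52 -0.77]
[ 1.29 -1.11]
[ 0.98 -1.39]
```

```bash
python3 wind.py 10
```

```text
ang -261.8 turned 218.6 r 69.6 z 138.5 Ftan(resist) 7.16 Frad 9.98 Fz 5.70 Tz -0.096 tilt [ 0.76 -2.18] yang 45.69 w 0.0187 t 13.65
[1.21 0.11]
[ 1.21 -0.14]
[ 1.17 -0.35]
[ 1.09 -0.55]
[ 0.98 -0.73]
```

Emit:
move_arm(series=[[[1.21,0.11,0,0.4,-0.9,0,0],[1.21,-0.14,0,0.3,-0.8,0,0],[1.17,-0.35,0,0,-0.4,0,0],[1.09,-0.55,0,0,0,0,0],[0.98,-0.73,0,0,0,0,0]]])

```text
clock: 14.15
eef_pos: [0.5961, -0.0425, 0.1389]
tool_rot: [0.375, 0.927, 0.001, -0.016]
ft_force: [-1.1, 10.0, -0.6]
grip_width: 0.0183
```

```bash
python3 wind.py 11
```

```text
ang -299.1 turned 255.9 r 69.0 z 138.9 Ftan(resist) 5.85 Frad 8.15 Fz -0.64 Tz -0.040 tilt [-0.79 -1.6 ] yang 45.99 w 0.0183 t 14.15
[ 1.15 -0.67]
[ 0.94 -0.96]
[ 0.74 -1.12]
[ 0.51 -1.24]
[ 0.26 -1.32]
```

Emit:
move_arm(series=[[[1.15,-0.67,0,-0.3,-0.6,0,0],[0.97,-0.93,0,-0.3,-0.6,0,0],[0.76,-1.1,0,0,-0.3,0,0],[0.53,-1.22,0,0,0,0,0],[0.28,-1.3,0,0,0,0,0]]])

```text
clock: 14.65
eef_pos: [0.6288, -0.0845, 0.1391]
tool_rot: [0.371, 0.929, 0.009, -0.009]
ft_force: [4.9, 7.1, -4.5]
grip_width: 0.0183
```

```bash
python3 wind.py 12
```

```text
ang -344.7 turned 301.4 r 68.7 z 139.1 Ftan(resist) 5.54 Frad 6.64 Fz -4.46 Tz -0.053 tilt [-1.31 -0.62] yang 46.47 w 0.0183 t 14.65
[ 0.36 -1.41]
[-0.07 -1.46]
[-0.37 -1.42]
[-0.66 -1.31]
[-0.91 -1.14]
```

Emit:
move_arm(series=[[[0.36,-1.41,-0.04,-0.6,-0.3,0,0],[-0.05,-1.46,0,-0.6,-0.2,0,0],[-0.35,-1.42,0,-0.3,0,0,0],[-0.64,-1.32,0,0,0,0,0],[-0.88,-1.17,0,0,0,0,0]]])

```text
clock: 15.15
eef_pos: [0.6121, -0.1517, 0.1387]
tool_rot: [0.369, 0.929, 0.001, -0.001]
ft_force: [1.2, 4.8, -2.2]
grip_width: 0.0187
```

```bash
python3 wind.py 12
```

```text
ang -404.7 turned 361.5 r 69.8 z 138.7 Ftan(resist) 4.23 Frad -2.53 Fz -2.17 Tz -0.052 tilt [-0.12 -0.12] yang 46.69 w 0.0187 t 15.15
[-1.11 -0.94]
[-1.3  -0.67]
[-1.41 -0.39]
[-1.46 -0.08]
[-1.45  0.22]
```

Emit:
move_arm(series=[[[-1.11,-0.94,-0.02,0,0,0,0],[-1.3,-0.67,0,0,0.2,0,0],[-1.41,-0.39,0,0,0.2,0,0],[-1.46,-0.08,0,0,0.2,0,0],[-1.45,0.22,0,0,0.2,0,0]]])

```text
clock: 15.65
eef_pos: [0.5384, -0.1698, 0.1385]
tool_rot: [0.37, 0.929, 0.004, -0.01]
ft_force: [7.2, 9.8, -3.3]
grip_width: 0.0185
```

```bash
python3 wind.py 12
```

```text
ang -469.8 turned 426.6 r 71.3 z 138.5 Ftan(resist) 3.44 Frad -11.64 Fz -3.27 Tz -0.152 tilt [-0.9  -0.88] yang 46.58 w 0.0185 t 15.65
[-1.27  0.76]
[-1.16  0.9 ]
[-0.94  1.12]
[-0.69  1.29]
[-0.41  1.41]
```

Emit:
move_arm(series=[[[-1.2,0.8,0,-0.5,-0.4,0,0],[-1.1,0.95,0,-0.4,-0.3,0,0],[-0.88,1.15,0,0,0,0,0],[-0.62,1.3,0,0,0,0,0],[-0.34,1.4,0,0,0,0,0]]])

```text
clock: 16.15
eef_pos: [0.4937, -0.1205, 0.1395]
tool_rot: [0.374, 0.928, -0.004, 0.005]
ft_force: [7.5, -2.6, -7.0]
grip_width: 0.0187
```

```bash
python3 wind.py 12
```

```text
ang -525.5 turned 482.3 r 71.1 z 139.5 Ftan(resist) 4.44 Frad -6.63 Fz -7.04 Tz -0.012 tilt [0.67 0.38] yang 46.11 w 0.0187 t 16.15
[-0.11  1.47]
[0.09 1.46]
[0.39 1.41]
[0.68 1.3 ]
[0.93 1.13]
```

Emit:
move_arm(series=[[[-0.05,1.47,-0.12,0.3,0.2,0,0],[0.15,1.46,0,0.2,0,0,0],[0.43,1.39,0,0,0,0,0],[0.72,1.28,0,0,0,0,0],[0.97,1.1,0,0,0,0,0]]])

```text
clock: 16.65
eef_pos: [0.508, -0.0579, 0.1387]
tool_rot: [0.378, 0.926, -0.009, -0.0]
ft_force: [-2.0, -2.1, 0.6]
grip_width: 0.0187
```

```bash
python3 wind.py 10
```

```text
ang -579.4 turned 536.2 r 70.5 z 138.7 Ftan(resist) 2.91 Frad 0.24 Fz 0.57 Tz -0.028 tilt [ 0.93 -0.42] yang 45.60 w 0.0187 t 16.65
[0.9  0.84]
[0.99 0.71]
[1.1  0.53]
[1.18 0.33]
[1.21 0.12]
```

Emit:
move_arm(series=[[[0.9,0.84,0,0.5,-0.3,0,0],[0.99,0.71,0,0.4,-0.3,0,0],[1.1,0.53,0,0,-0.2,0,0],[1.18,0.33,0,0,-0.2,0,0],[1.21,0.12,0,0,-0.2,0,0]]])

```text
clock: 17.15
eef_pos: [0.5642, -0.0327, 0.1382]
tool_rot: [0.378, 0.926, -0.002, 0.006]
ft_force: [-3.4, -6.3, 2.1]
grip_width: 0.0183
```

```bash
python3 wind.py 10; python3 - <<'E'
from h import *
for c in ("top","side"):
    p,d=bot.camera(c)
    if c=="top": q=p[80:240,250:400]
    else: q=p[160:270,270:400]
    cv2.imwrite(f"pics/{c}1.png",np.clip(cv2.resize(q,None,fx=4,fy=4,interpolation=cv2.INTER_CUBIC)*1.4,0,255).astype(np.uint8)[:,:,::-1])
E
```

```text
ang -631.4 turned 588.2 r 70.0 z 138.2 Ftan(resist) 3.26 Frad -6.42 Fz 2.08 Tz -0.042 tilt [0.45 0.56] yang 45.60 w 0.0183 t 17.15
[ 1.21 -0.14]
[ 1.17 -0.34]
[ 1.09 -0.54]
[ 0.98 -0.72]
[ 0.84 -0.88]
```

View pics/top1.png

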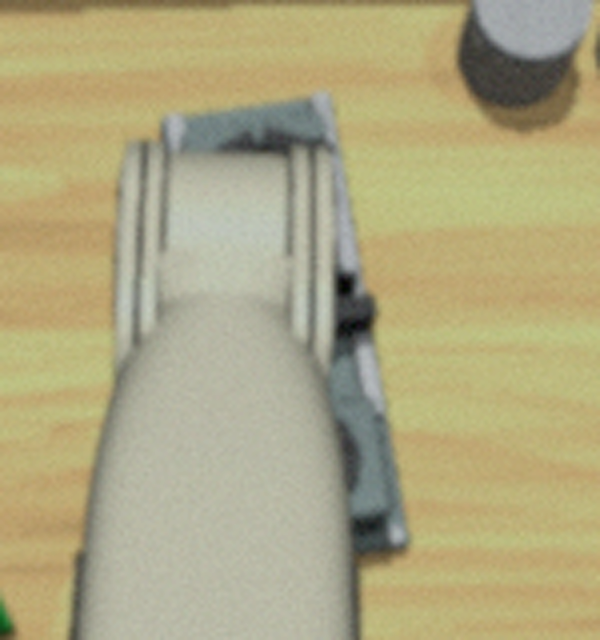

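View pics/side1.png

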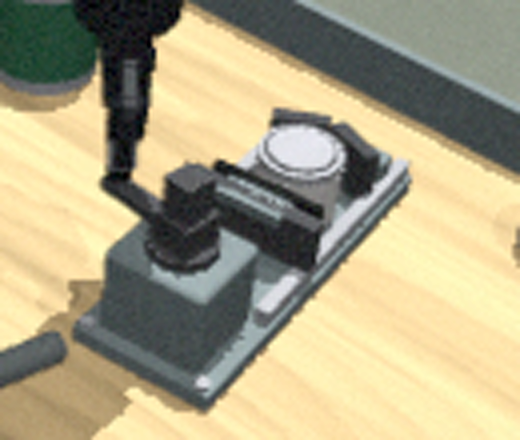

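The side crop shows the hub flat on the collar (185,250). The jaw pad (260,190) is close to the can (300,150), and the can is near the V. I'll wind on more slowly.

Emit:
move_arm(series=[[[1.21,-0.14,0,0.2,0.3,0,0],[1.17,-0.34,0,0.1,0.2,0,0],[1.09,-0.54,0,0,0,0,0],[0.98,-0.72,0,0,0,0,0],[0.84,-0.88,0,0,0,0,0]]])

```text
clock: 17.75
eef_pos: [0.6142, -0.0562, 0.1378]
tool_rot: [0.377, 0.926, -0.002, -0.008]
ft_force: [-7.9, 2.4, 5.8]
grip_width: 0.0186
```

```bash
python3 wind.py 10
```

```text
ang -678.0 turned 634.8 r 69.5 z 137.8 Ftan(resist) 7.05 Frad -4.29 Fz 5.83 Tz -0.004 tilt [-0.16 -0.87] yang 45.69 w 0.0186 t 17.75
[ 0.77 -0.94]
[ 0.55 -1.09]
[ 0.36 -1.17]
[ 0.15 -1.21]
[-0.06 -1.22]
```

Emit:
move_arm(series=[[[0.77,-0.94,0.03,0,-0.4,0,0],[0.55,-1.09,0,0,-0.3,0,0],[0.36,-1.17,0,0,0,0,0],[0.15,-1.21,0,0,0,0,0],[-0.06,-1.22,0,0,0,0,0]]])

```text
clock: 18.25
eef_pos: [0.6317, -0.0996, 0.1381]
tool_rot: [0.373, 0.928, 0.012, -0.011]
ft_force: [-0.3, 5.8, 1.4]
grip_width: 0.0182
```

```bash
python3 wind.py 8
```

```text
ang -717.4 turned 674.2 r 69.3 z 138.1 Ftan(resist) 5.80 Frad -0.05 Fz 1.43 Tz -0.030 tilt [-1.72 -0.66] yang 46.19 w 0.0182 t 18.25
[ 0.05 -0.97]
[-0.16 -0.96]
[-0.29 -0.93]
[-0.42 -0.88]
[-0.54 -0.81]
```

Emit:
move_arm(series=[[[0.05,-0.97,0,-0.6,-0.3,0,0],[-0.14,-0.96,0,-0.5,-0.2,0,0],[-0.28,-0.93,0,-0.3,0,0,0],[-0.41,-0.88,0,0,0,0,0],[0,0,0,0,0,0,0]]])

```text
clock: 18.75
eef_pos: [0.6288, -0.1241, 0.138]
tool_rot: [0.369, 0.929, 0.015, -0.005]
ft_force: [-3.5, 0.4, 0.8]
grip_width: 0.0185
```

```bash
python3 wind.py 8
```

```text
ang -737.9 turned 694.7 r 69.6 z 138.0 Ftan(resist) -0.72 Frad -3.44 Fz 0.76 Tz 0.030 tilt [-1.82  0.08] yang 46.68 w 0.0185 t 18.75
[-0.33 -0.92]
[-0.49 -0.85]
[-0.6  -0.77]
[-0.7  -0.68]
[-0.79 -0.58]
```

Emit:
move_arm(series=[[[-0.33,-0.92,0,-0.6,0,0,0],[-0.49,-0.85,0,-0.5,0,0,0],[-0.6,-0.77,0,-0.3,0,0,0],[-0.7,-0.68,0,0,0,0,0],[-0.79,-0.58,0,0,0,0,0]]])

```text
clock: 19.25
eef_pos: [0.6053, -0.1578, 0.1386]
tool_rot: [0.366, 0.931, 0.009, 0.003]
ft_force: [3.9, 1.7, -2.0]
grip_width: 0.0188
```

```bash
python3 wind.py 8
```

```text
ang -772.2 turned 729.0 r 69.8 z 138.6 Ftan(resist) 4.14 Frad 1.00 Fz -1.99 Tz -0.001 tilt [-0.86  0.74] yang 47.07 w 0.0188 t 19.25
[-0.8  -0.56]
[-0.88 -0.43]
[-0.93 -0.3 ]
[-0.96 -0.17]
[-0.98 -0.03]
```

```bash
cat > side.py <<'E'
from h import *
import sys
p,d=bot.camera("side");np.save(sys.argv[1]+".npy",d)
q=p[170:250,310:390];cv2.imwrite(f"pics/{sys.argv[1]}.png",np.clip(cv2.resize(q,None,fx=7,fy=7,interpolation=cv2.INTER_CUBIC)*1.4,0,255).astype(np.uint8)[:,:,::-1])
W=cloud(d,"side")
S=W[160:270,290:400].reshape(-1,3)
# vise frame: shaft C; direction from base estimation
C=np.array([.5625,-.1027])
m=(S[:,2]>.082)&(S[:,2]<.094);c=S[m]
r=cv2.minEnclosingCircle((c[:,:2]*1000).astype(np.float32));print("can top",m.sum(),c.mean(0).round(4),r)
for lo,hi in((.06,.08),):
    m=(S[:,2]>lo)&(S[:,2]<hi)
    print(m.sum())
E
python3 side.py s2
```

```text
can top 257 [ 0.5808 -0.1026  0.0891] ((644.1868896484375, 13.62957763671875), 202.54689025878906)
530
```

View pics/s2.png

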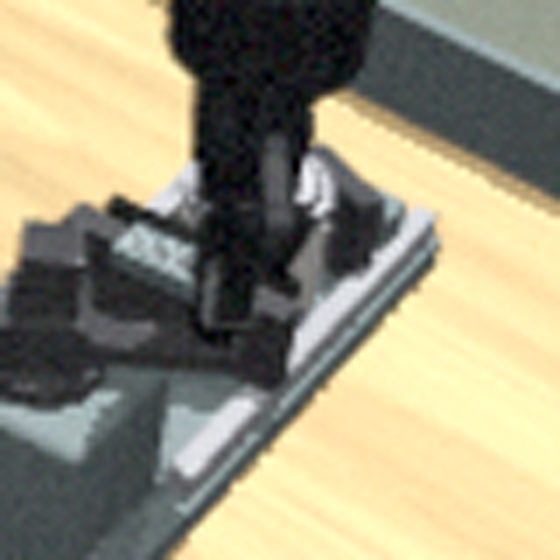

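The arm hides the can here. I'll work out the expected contact angle from the wrist cloud I took before winding.

```bash
python3 - <<'E'
from h import *
z=np.load("w3.npz");o=dict(eef_pos=z["pos"],tool_rot=z["q"])
W=cloud(z["d"],"wrist",o);C=np.array([.5625,-.1027])
S=W.reshape(-1,3);ok=np.isfinite(S[:,0])
# base plate: z ~.018
P=(np.linalg.norm(S[:,:2]-C,axis=1)<.36)&ok&(S[:,2]>.012)&(S[:,2]<.022)
r=cv2.minAreaRect((S[P][:,:2]*1000).astype(np.float32));print(P.sum(),r)
# tower top z~.096
P=(np.linalg.norm(S[:,:2]-C,axis=1)<.08)&ok&(S[:,2]>.09)&(S[:,2]<.1)
print(cv2.minAreaRect((S[P][:,:2]*1000).astype(np.float32)),np.median(S[P][:,2]))
E
```

```text
8590 ((590.4351806640625, -158.69024658203125), (490.20343017578125, 292.45953369140625), 63.2567024230957)
((562.4515991210938, -102.47884368896484), (80.08447265625, 90.0513687133789), 7.6473798751831055) 0.09627293287415123
```

```bash
python3 - <<'E'
from h import *
z=np.load("w3.npz");o=dict(eef_pos=z["pos"],tool_rot=z["q"])
W=cloud(z["d"],"wrist",o);C=np.array([.5625,-.1027]);a=np.radians(7.65);Rm=np.array([[np.cos(a),np.sin(a)],[-np.sin(a),np.cos(a)]])
S=W.reshape(-1,3);S=S[np.isfinite(S[:,0])];V=np.c_[(S[:,:2]-C)@Rm.T,S[:,2]]*1000
V=V[(V[:,0]>-60)&(V[:,0]<300)&(abs(V[:,1])<75)]
im=np.zeros((300,720),np.float32)
for x,y,h in V[np.argsort(V[:,2])]: cv2.circle(im,(int((x+60)*2),int((75-y)*2)),1,float(h),-1)
g=cv2.applyColorMap((np.clip(im/110,0,1)*255).astype(np.uint8),cv2.COLORMAP_JET);cv2.imwrite("pics/hm.png",g)
m=(V[:,2]>84)&(V[:,2]<93);c=V[m];print("can",cv2.minEnclosingCircle(c[:,:2].astype(np.float32)),m.sum(),c[:,0].min(),c[:,0].max())
m=(V[:,2]>72)&(V[:,2]<81);c=V[m]
j=c[c[:,0]<150];print("jaw",np.percentile(j[:,0],[0,1,50,99,100]),j[:,1].min(),j[:,1].max(),np.median(j[:,2]))
b=c[c[:,0]>160]
for y in range(-60,65,10):
    s=b[abs(b[:,1]-y)<4]
    if len(s)>3:print(y,len(s),np.percentile(s[:,0],[1,5,50,99]).round(1),np.median(s[:,2]).round(1))
E
```

```text
can ((78.13089752197266, 0.49892500042915344), 124.35578918457031) 5355 -40.12430927808919 202.4701857790678
jaw [ 41.78376945  42.46172318  57.83715011 143.90074078 149.76127349] -55.57234250109414 59.27348693274848 77.06148132153379
0 28 [228.  228.3 230.4 235.6] 72.5
10 93 [223.9 224.7 232.7 241.1] 72.5
20 113 [219.5 220.5 227.5 236.5] 72.5
30 116 [162.7 213.6 222.1 231.7] 72.5
40 107 [209.3 210.8 218.4 226.2] 72.6
50 29 [211.8 212.7 218.4 223. ] 72.6
```

View pics/hm.png

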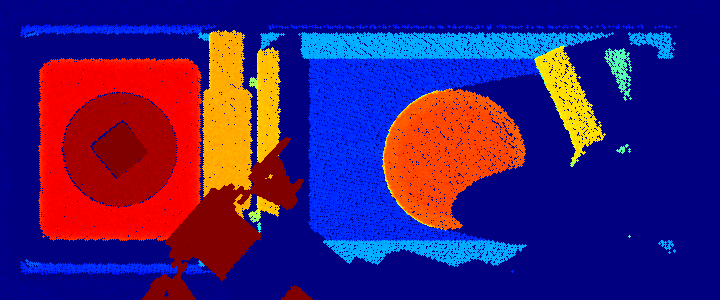

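```bash
python3 - <<'E'
from h import *
z=np.load("w3.npz");o=dict(eef_pos=z["pos"],tool_rot=z["q"])
W=cloud(z["d"],"wrist",o);C=np.array([.5625,-.1027]);a=np.radians(7.65);Rm=np.array([[np.cos(a),np.sin(a)],[-np.sin(a),np.cos(a)]])
S=W.reshape(-1,3);S=S[np.isfinite(S[:,0])];V=np.c_[(S[:,:2]-C)@Rm.T,S[:,2]]*1000
p=V[(V[:,2]>74)&(V[:,2]<80)&(V[:,0]>60)&(V[:,0]<95)&(V[:,1]>5)]
for y in range(0,60,8):
    s=p[abs(p[:,1]-y)<4];
    if len(s)>5: print("pad",y,len(s),np.percentile(s[:,0],[1,50,98,100]).round(1),np.median(s[:,2]).round(1))
b=V[(V[:,2]>70)&(V[:,2]<75)&(V[:,0]>200)&(V[:,0]<250)]
ys=[];xs=[]
for y in range(4,48,3):
    s=b[abs(b[:,1]-y)<1.5]
    if len(s)>8: ys.append(s[np.argsort(s[:,0])[:3],1].mean());xs.append(np.percentile(s[:,0],3))
k=np.polyfit(ys[1:-2],xs[1:-2],1);print(k,np.c_[ys,xs].round(1).tolist())
c=V[(V[:,2]>85)&(V[:,2]<92)&(V[:,0]>120)&(V[:,0]<210)];
from scipy.optimize import least_squares
h=cv2.convexHull(c[:,:2].astype(np.float32))[:,0]; h=h[h[:,0]<165]
f=least_squares(lambda q:np.hypot(h[:,0]-q[0],h[:,1]-q[1])-35,[167,0],loss="soft_l1");print("can",f.x)
m=k[0];xc=k[1]-35*np.sqrt(1+m*m);print("trapped centre",xc,"near edge",xc-35)
E
```

```text
pad 8 175 [60.3 71.3 78.6 79.2] 75.9
pad 16 203 [60.3 71.7 78.7 79.3] 75.9
pad 24 203 [60.1 71.5 78.6 79.3] 75.9
pad 32 162 [60.1 72.8 78.6 79.2] 75.5
pad 40 151 [60.1 73.5 78.8 79.3] 75.5
pad 48 112 [60.1 73.5 78.8 79.1] 75.3
pad 56 12 [60.  60.6 61.7 61.7] 77.3
[ -0.46910853 229.62552365] [[4.9, 227.2], [7.6, 226.0], [11.0, 224.5], [13.0, 223.5], [16.4, 221.9], [19.4, 220.7], [22.0, 219.2], [25.5, 217.8], [27.9, 216.4], [31.7, 214.7], [34.7, 213.7], [38.1, 211.7], [40.4, 210.5], [43.7, 208.8], [45.1, 208.7]]
can [167.86056273  -4.82222847]
trapped centre 190.9657649712377 near edge 155.9657649712377
```

Geometry predicts contact after about 77 mm of jaw travel (about 866°). The target squeeze of about 30 N would be near 890–900°. I'll confirm by feel.

Emit:
move_arm(series=[[[-0.8,-0.56,0,-0.3,0.4,-0.5,0],[-0.88,-0.43,0,-0.3,0.3,-0.5,0],[-0.93,-0.3,0,0,0.2,0,0],[-0.96,-0.15,0,0,0,0,0],[-0.98,0,0,0,0,0,0]]])

```text
clock: 19.8
eef_pos: [0.5562, -0.1732, 0.1385]
tool_rot: [0.376, 0.927, 0.003, -0.003]
ft_force: [4.3, 5.1, -2.5]
grip_width: 0.0184
```

```bash
python3 wind.py 8
```

```text
ang -815.1 turned 771.9 r 70.8 z 138.5 Ftan(resist) 3.80 Frad -5.48 Fz -2.52 Tz 0.006 tilt [-0.47 -0.12] yang 45.89 w 0.0184 t 19.80
[-0.96  0.24]
[-0.93  0.29]
[-0.88  0.41]
[-0.82  0.53]
[-0.74  0.64]
```

Emit:
move_arm(series=[[[-0.96,0.24,0,-0.3,0,0,0],[-0.92,0.32,0,0,0,0,0],[-0.86,0.45,0,0,0,0,0],[-0.8,0.56,0,0,0,0,0],[-0.72,0.67,0,0,0,0,0]]])

```text
clock: 20.3
eef_pos: [0.5131, -0.154, 0.139]
tool_rot: [0.377, 0.926, -0.0, 0.004]
ft_force: [6.4, 0.6, -5.2]
grip_width: 0.0188
```

```bash
python3 wind.py 6
```

```text
ang -853.9 turned 810.7 r 71.2 z 139.0 Ftan(resist) 4.20 Frad -4.90 Fz -5.19 Tz -0.039 tilt [0.19 0.4 ] yang 45.74 w 0.0188 t 20.30
[-0.42  0.62]
[-0.44  0.58]
[-0.38  0.63]
[-0.31  0.66]
[-0.24  0.69]
```

Emit:
move_arm(series=[[[-0.42,0.62,-0.06,0.1,0.3,0,0],[-0.43,0.58,0,0,0,0,0],[-0.36,0.63,0,0,0,0,0],[-0.29,0.66,0,0,0,0,0],[-0.22,0.69,0,0,0,0,0]]])

```text
clock: 20.8
eef_pos: [0.4958, -0.1273, 0.1391]
tool_rot: [0.379, 0.925, -0.006, 0.006]
ft_force: [3.7, -2.3, -2.7]
grip_width: 0.0185
```

```bash
python3 wind.py 5
```

```text
ang -879.7 turned 836.5 r 71.1 z 139.1 Ftan(resist) 3.41 Frad -2.67 Fz -2.74 Tz 0.021 tilt [0.87 0.42] yang 45.47 w 0.0185 t 20.80
[-0.08  0.62]
[-0.13  0.6 ]
[-0.08  0.61]
[-0.03  0.61]
[0.02 0.61]
```

Emit:
move_arm(series=[[[-0.08,0.62,-0.04,0.3,0.2,0,0],[-0.11,0.6,0,0.3,0.1,0,0],[-0.06,0.61,0,0,0,0,0],[-0.01,0.61,0,0,0,0,0],[0.04,0.61,0,0,0,0,0]]])

```text
clock: 21.3
eef_pos: [0.4915, -0.0995, 0.139]
tool_rot: [0.381, 0.925, -0.007, 0.002]
ft_force: [2.2, -4.7, -2.0]
grip_width: 0.0185
```

```bash
python3 wind.py 5
```

```text
ang -902.6 turned 859.3 r 71.1 z 139.0 Ftan(resist) 4.57 Frad -2.44 Fz -2.05 Tz 0.004 tilt [ 0.8  -0.05] yang 45.23 w 0.0185 t 21.30
[0.16 0.6 ]
[0.11 0.6 ]
[0.16 0.59]
[0.21 0.57]
[0.26 0.55]
```

```bash
cat > side.py <<'E'
from h import *
import sys
n=sys.argv[1]
p,d=bot.camera("side");np.save(n+".npy",d)
q=p[170:250,300:400];cv2.imwrite(f"pics/{n}.png",np.clip(cv2.resize(q,None,fx=7,fy=7,interpolation=cv2.INTER_CUBIC)*1.4,0,255).astype(np.uint8)[:,:,::-1])
C=np.array([.5625,-.1027]);a=np.radians(7.65);Rm=np.array([[np.cos(a),np.sin(a)],[-np.sin(a),np.cos(a)]])
W=cloud(d,"side");S=W[150:280,280:420].reshape(-1,3);S=S[np.isfinite(S[:,0])];V=np.c_[(S[:,:2]-C)@Rm.T,S[:,2]]*1000
c=V[(V[:,2]>84)&(V[:,2]<94)&(V[:,0]>130)&(V[:,0]<260)&(abs(V[:,1])<60)]
print("can top",len(c),cv2.minEnclosingCircle(c[:,:2].astype(np.float32)) if len(c) else 0, c.mean(0) if len(c) else 0)
j=V[(V[:,2]>68)&(V[:,2]<82)&(V[:,0]>100)&(V[:,0]<175)&(abs(V[:,1])<62)]
print("pad top",len(j))
for y in range(-56,57,8):
    s=j[abs(j[:,1]-y)<4]
    if len(s)>3:print(y,len(s),np.percentile(s[:,0],[2,50,98]).round(1),np.median(s[:,2]).round(1))
E
python3 side.py s3
```

```text
can top 202 ((183.73057556152344, -6.676993370056152), 36.6921272277832) [183.00097352  -6.07767711  86.75215113]
pad top 327
-56 12 [117.  120.9 134.6] 73.2
-48 20 [115.2 128.  149.1] 73.9
-40 16 [116.6 129.6 172.4] 74.4
-32 33 [116.  143.2 171.7] 74.8
-24 32 [113.6 136.2 161.9] 74.7
-16 28 [114.2 137.6 155. ] 74.4
-8 26 [112.3 132.  154.6] 74.7
0 26 [112.1 131.9 153.6] 75.2
8 24 [113.  131.6 155.8] 75.1
16 25 [115.6 133.3 157.8] 74.7
24 25 [111.9 129.7 166.3] 74.4
32 16 [116.7 131.5 149. ] 73.3
40 20 [117.1 127.5 147.5] 73.8
48 13 [117.6 128.4 146.9] 74.2
56 10 [116.3 120.8 127.3] 72.1
```

View pics/s3.png

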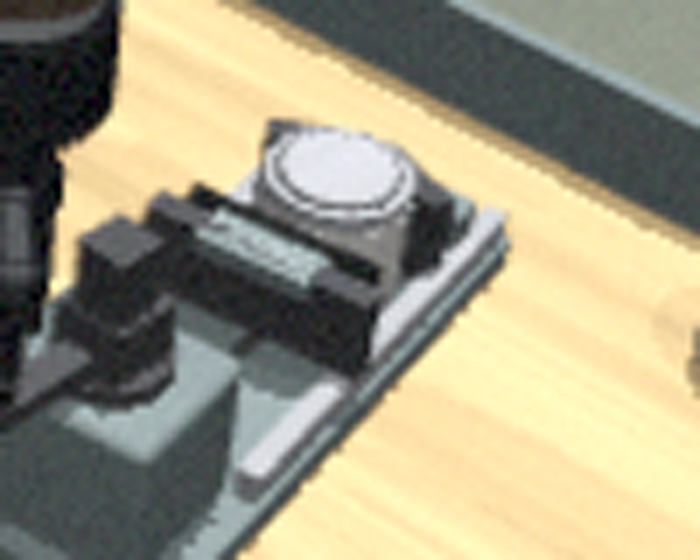

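The side crop shows the can (340,180) at the V's mouth, with the pad (290,240) against it or nearly so. I'll go in small steps and average the paused force.

Emit:
move_arm(series=[[[0.13,0.48,0,0.4,0,0,0],[0.1,0.48,0,0.3,0,0,0],[0.13,0.47,0,0,0,0,0],[0.17,0.46,0,0,0,0,0],[0.2,0.45,0,0,0,0,0]]])

```text
clock: 21.85
eef_pos: [0.4957, -0.079, 0.139]
tool_rot: [0.382, 0.924, -0.008, -0.001]
ft_force: [0.3, -7.6, 0.1]
grip_width: 0.0185
```

```bash
cat > avg.py <<'E'
from h import *
C=np.array([.5625,-.1027]);L=[]
for i in range(6):
    o=bot.get_obs();v=o["eef_pos"][:2]-C;a=np.arctan2(v[1],v[0]);F=o["ft_force"]
    L.append([-F[0]*np.sin(a)+F[1]*np.cos(a),F[:2]@v/np.hypot(*v),F[2],np.degrees(a)])
    bot.camera("wrist")
print("tan rad z ang");print(np.array(L).round(2)); print("mean last5",np.mean(L[1:],0).round(2))
E
python3 wind.py 5; python3 avg.py
```

```text
ang -919.5 turned 876.3 r 70.9 z 139.0 Ftan(resist) 7.04 Frad -2.78 Fz 0.11 Tz 0.003 tilt [ 0.75 -0.45] yang 45.11 w 0.0185 t 21.85
[0.31 0.54]
[0.28 0.54]
[0.32 0.52]
[0.37 0.49]
[0.41 0.45]
tan rad z ang
[[ 7.0400e+00 -2.7800e+00  1.1000e-01  1.6051e+02]
 [ 6.0900e+00 -2.3500e+00 -3.0000e-01  1.6006e+02]
 [ 4.0300e+00 -2.5900e+00 -4.7000e-01  1.6016e+02]
 [ 5.4200e+00 -1.9400e+00 -1.8000e-01  1.6020e+02]
 [ 5.2200e+00 -1.9200e+00 -5.1000e-01  1.6022e+02]
 [ 5.8300e+00 -2.3100e+00 -1.2900e+00  1.6021e+02]]
mean last5 [  5.32  -2.22  -0.55 160.17]
```

Emit:
move_arm(series=[[[0,0,0,0,0,0,0],[0,0,0,0,0,0,0],[0,0,0,0,0,0,0],[0,0,0,0,0,0,0],[0,0,0,0,0,0,0]]])

```text
clock: 22.65
eef_pos: [0.4957, -0.0789, 0.1391]
tool_rot: [0.382, 0.924, -0.007, -0.001]
ft_force: [1.5, -4.3, -0.7]
grip_width: 0.0187
```

```bash
python3 avg.py;python3 wind.py 3; python3 side.py s4|head -1
```

```text
tan rad z ang
[[  3.54  -2.9   -0.67 160.42]
 [  3.12  -3.51  -2.45 160.43]
 [  2.71  -2.75  -0.8  160.42]
 [  2.95  -3.5   -1.34 160.44]
 [  3.2   -3.68  -0.61 160.43]
 [  2.8   -3.63  -1.88 160.43]]
mean last5 [  2.96  -3.41  -1.42 160.43]
ang -919.6 turned 876.4 r 70.9 z 139.1 Ftan(resist) 3.41 Frad -4.01 Fz -1.58 Tz 0.004 tilt [ 0.74 -0.45] yang 45.12 w 0.0184 t 22.95
[0.21 0.31]
[0.15 0.33]
[0.17 0.33]
[0.18 0.32]
[0.2  0.31]
can top 196 ((183.5103759765625, -7.412199020385742), 34.88344192504883) [182.18675598  -5.81708629  86.80860319]
```

```bash
python3 look.py w5 | head -1; python3 - <<'E'
from h import *
z=np.load("w5.npz");o=dict(eef_pos=z["pos"],tool_rot=z["q"])
W=cloud(z["d"],"wrist",o);C=np.array([.5625,-.1027]);a=np.radians(7.65);Rm=np.array([[np.cos(a),np.sin(a)],[-np.sin(a),np.cos(a)]])
S=W.reshape(-1,3);S=S[np.isfinite(S[:,0])];V=np.c_[(S[:,:2]-C)@Rm.T,S[:,2]]*1000
s=V[(V[:,0]>90)&(V[:,0]<260)&(abs(V[:,1])<70)&(V[:,2]>20)];print(len(s),len(s) and s.min(0),len(s) and s.max(0))
E
```

```text
[ 0.4957 -0.079   0.1391] [[-0.7086, 0.7055, -0.0077], [0.7056, 0.7085, -0.0129], [-0.0036, -0.0146, -0.9999]] [ 1.59 -3.97 -1.16] 0.018615275166449462 [-0.15   0.309 -0.151  1.116 -0.014  0.634]
2725 [ 90.16332095 -47.76738973  20.02373625] [221.40754417  59.04666495  78.52665956]
```

View pics/w5.png

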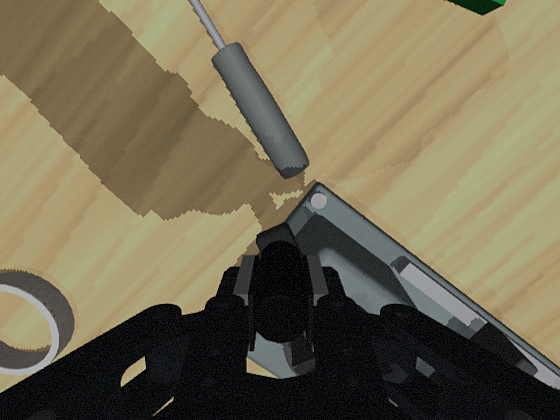

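View pics/s4.png

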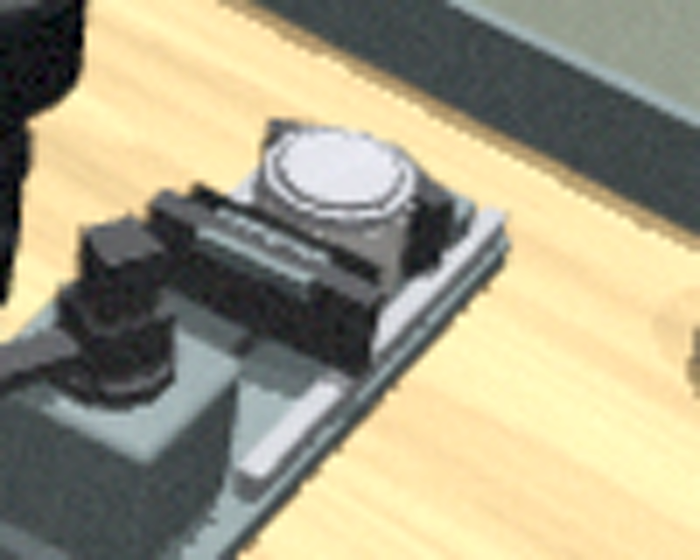

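```bash
python3 - <<'E'
import cv2,numpy as np
a=cv2.imread("pics/s3.png",0).astype(np.float32);b=cv2.imread("pics/s4.png",0).astype(np.float32)
def sh(n,x0,y0,x1,y1):
    t=a[y0:y1,x0:x1];r=cv2.matchTemplate(b[y0-20:y1+20,x0-20:x1+20],t,cv2.TM_CCOEFF_NORMED);_,v,_,m=cv2.minMaxLoc(r);print(n,(m[0]-20)/7,(m[1]-20)/7,v)
sh("can",265,125,415,210);sh("can2",300,200,410,260);sh("padfront",195,180,400,290);sh("plate right",310,270,390,380);sh("plate left",140,185,200,230);sh("rail",230,380,340,500);sh("V",420,170,480,240)
# expected px per mm along vise x at jaw
from h import proj
C=np.array([.5625,-.1027]);u=np.array([np.cos(np.radians(7.65)),np.sin(np.radians(7.65))])
p=[proj([*(C+u*x),.077],"side") for x in(.15,.151)];print(p[1]-p[0])
E
```

```text
can 0.0 0.0 0.9957520961761475
can2 0.14285714285714285 0.0 0.9749795198440552
padfront 0.14285714285714285 0.0 0.9306859374046326
plate right 0.2857142857142857 -0.2857142857142857 0.9786268472671509
plate left 0.2857142857142857 -0.2857142857142857 0.988338828086853
rail 0.0 0.0 0.9953373670578003
V 0.0 0.0 0.9992411136627197
[ 0.15811367 -0.15265575]
```

The paused tangential force is 2.96 N, against 0–2 N when free and 3.5 N at 45 N squeeze. The images show the can stayed still while the steel plate moved on about 1.5 mm. My combined estimate is a squeeze of about 30 N, so it's gripped. I'll release the handle and lift away.

Emit:
move_arm(series=[[[0,0,0,0,0,0,0.3],[0,0,0,0,0,0,0.5],[0,0,0,0,0,0,0.5],[0,0,1.0,0,0,0,0.5],[0,0,2.5,0,0,0,0.5]]])

```text
clock: 23.55
eef_pos: [0.4895, -0.0747, 0.1712]
tool_rot: [0.381, 0.925, -0.006, -0.01]
ft_force: [-0.2, 0.8, 0.1]
grip_width: 0.0427
```

```bash
python3 st.py; python3 avg.py|tail -1
```

```text
pos [489.5 -74.7 171.2] zax [-0.0228 -0.0039 -0.9997] yang 45.27 F [-0.2   0.8   0.06] Tq [-0.054  0.008 -0.027] w 0.0427 t 23.55
crank org [487.9 -74.  139.6] fix rot xy deg [ 0.22 -1.3 ]
mean last5 [ -0.17  -0.29   0.48 158.64]
```

Emit:
move_arm(series=[[[0,0,4,0,0,0,0.5],[0,0,4,0,0,0,0.5],[2,-1,4,0,-0.6,0,0.5],[4,-2,1,0,-0.6,0,0.5],[4,-2,0,0,0,0,0.5]]])

```text
clock: 24.35
eef_pos: [0.5843, -0.1232, 0.3033]
tool_rot: [0.379, 0.925, -0.003, -0.004]
ft_force: [0.6, 0.5, 0.1]
grip_width: 0.0433
```

Emit:
move_arm(series=[[[3,-2,0,0,0,0,0.5],[2,-1,0,0,0,0,0.5],[0,0,0,0,0,0,0.5],[0,0,0,0,0,0,0.5],[0,0,0,0,0,0,0.5]]])

```text
clock: 24.85
eef_pos: [0.638, -0.1561, 0.2957]
tool_rot: [0.38, 0.925, -0.003, -0.009]
ft_force: [-0.9, 0.5, -0.1]
grip_width: 0.0427
```

```bash
python3 look.py w6; python3 side.py s5|head -1
python3 - <<'E'
from h import *
z=np.load("w6.npz");o=dict(eef_pos=z["pos"],tool_rot=z["q"])
W=cloud(z["d"],"wrist",o);C=np.array([.5625,-.1027]);a=np.radians(7.65);Rm=np.array([[np.cos(a),np.sin(a)],[-np.sin(a),np.cos(a)]])
S=W.reshape(-1,3);S=S[np.isfinite(S[:,0])];V=np.c_[(S[:,:2]-C)@Rm.T,S[:,2]]*1000
V=V[(V[:,0]>-60)&(V[:,0]<300)&(abs(V[:,1])<75)]
im=np.zeros((300,720),np.float32)
for x,y,h in V[np.argsort(V[:,2])]: cv2.circle(im,(int((x+60)*2),int((75-y)*2)),1,float(h),-1)
cv2.imwrite("pics/hm2.png",cv2.applyColorMap((np.clip(im/110,0,1)*255).astype(np.uint8),cv2.COLORMAP_JET))
p=V[(V[:,2]>72)&(V[:,2]<81)&(V[:,0]>100)&(V[:,0]<170)]
for y in range(-56,57,8):
    s=p[abs(p[:,1]-y)<4]
    if len(s)>5: print("pad",y,len(s),np.percentile(s[:,0],[1,50,98,100]).round(1))
from scipy.optimize import least_squares
c=V[(V[:,2]>85)&(V[:,2]<92)&(V[:,0]>140)&(V[:,0]<235)]
h=cv2.convexHull(c[:,:2].astype(np.float32))[:,0];print(c.min(0),c.max(0))
f=least_squares(lambda q:np.hypot(h[:,0]-q[0],h[:,1]-q[1])-35,[190,0],loss="soft_l1");print("can",f.x)
E
```

```text
[ 0.638  -0.1561  0.2957] [[-0.7111, 0.7028, -0.0184], [0.7029, 0.7113, 0.0005], [0.0134, -0.0126, -0.9998]] [-0.94  0.48 -0.08] 0.04267791226411181 [-0.238  0.594  0.703  1.699 -0.004  0.541]
block [ 238   57   47   50 1334] [ 0.5627 -0.1027  0.1636] ((562.5550537109375, -102.7364273071289), (25.989032745361328, 26.08608627319336), 71.45034790039062)
can top 197 ((183.19520568847656, -3.3666083812713623), 35.83706283569336) [182.92950067  -5.34477575  86.57599206]
pad -56 95 [122.9 130.1 138.1 138.4]
pad -48 169 [122.7 133.1 152.4 152.8]
pad -40 190 [122.8 135.1 152.9 153.6]
pad -32 222 [120.6 136.4 167.6 169.8]
pad -24 278 [118.8 136.6 160.6 162.8]
pad -16 284 [118.9 136.5 156.3 157.1]
pad -8 277 [118.9 136.2 154.2 154.7]
pad 0 284 [118.9 136.1 154.7 155.5]
pad 8 295 [118.9 136.6 157.2 158.3]
pad 16 297 [118.8 136.3 162.1 163.9]
pad 24 286 [118.9 136.  167.9 169.8]
pad 32 229 [120.6 135.  152.7 154. ]
pad 40 224 [122.8 135.3 152.6 154. ]
pad 48 196 [122.8 133.4 152.4 153.5]
pad 56 113 [122.8 130.1 138.4 138.8]
[153.68161951 -39.7800424   85.01715703] [223.41436997  29.30099075  91.31520738]
can [188.51310639  -5.22957887]
```

View pics/w6.png

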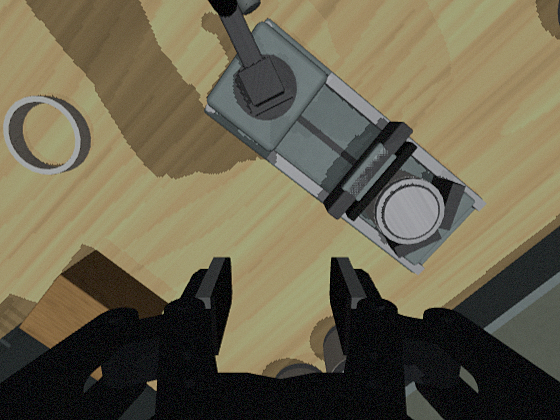

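View pics/hm2.png

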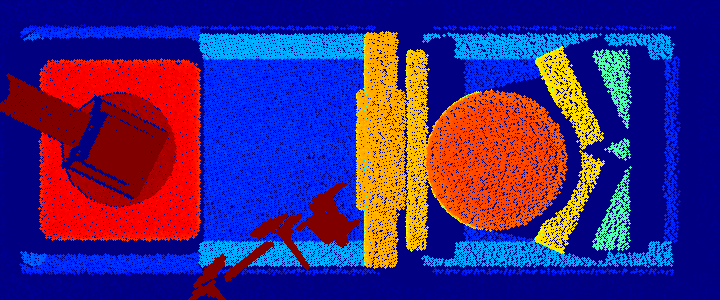

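The crank is home: block top at z 0.1636, centred on the axis. The spring pad shows about 2.7 mm of compression (plate-to-pad 17.0 → 14.3 mm), or about 32 N. The can sits about 5 mm off-centre, so I'll check its V contact and watch for creep.

Emit:
move_arm(series=[[[0,0,0,0,0,0,0.5],[0,0,0,0,0,0,0.5],[0,0,0,0,0,0,0.5],[0,0,0,0,0,0,0.5],[0,0,0,0,0,0,0.5]]])

```text
clock: 25.45
eef_pos: [0.6364, -0.1544, 0.2998]
tool_rot: [0.379, 0.925, -0.003, -0.006]
ft_force: [-0.1, 0.4, -0.1]
grip_width: 0.0426
```

Emit:
move_arm(series=[[[0,0,0,0,0,0,0.5],[0,0,0,0,0,0,0.5],[0,0,0,0,0,0,0.5],[0,0,0,0,0,0,0.5],[0,0,0,0,0,0,0.5]]])

```text
clock: 25.95
eef_pos: [0.6365, -0.1545, 0.2998]
tool_rot: [0.379, 0.925, -0.003, -0.006]
ft_force: [-0.2, -0.0, -0.3]
grip_width: 0.0426
```

```bash
python3 look.py w7
cat > ana.py <<'E'
from h import *
import sys
from scipy.optimize import least_squares
for n in sys.argv[1:]:
    z=np.load(n+".npz");o=dict(eef_pos=z["pos"],tool_rot=z["q"])
    W=cloud(z["d"],"wrist",o);C=np.array([.5625,-.1027]);a=np.radians(7.65);Rm=np.array([[np.cos(a),np.sin(a)],[-np.sin(a),np.cos(a)]])
    S=W.reshape(-1,3);S=S[np.isfinite(S[:,0])];V=np.c_[(S[:,:2]-C)@Rm.T,S[:,2]]*1000
    V=V[(V[:,0]>-60)&(V[:,0]<300)&(abs(V[:,1])<75)]
    p=V[(V[:,2]>72)&(V[:,2]<81)&(V[:,0]>100)&(V[:,0]<170)]
    ear=p[(abs(p[:,1])>52)&(abs(p[:,1])<58)];pf=p[(abs(p[:,1])>38)&(abs(p[:,1])<50)]
    print(n,"plate front",np.percentile(ear[:,0],97).round(2),"pad front",np.percentile(pf[:,0],97).round(2))
    c=V[(V[:,2]>85)&(V[:,2]<92)&(V[:,0]>140)&(V[:,0]<235)]
    h=cv2.convexHull(c[:,:2].astype(np.float32))[:,0]
    f=least_squares(lambda q:np.hypot(h[:,0]-q[0],h[:,1]-q[1])-q[2],[190,0,35],loss="soft_l1");print("can",f.x.round(2),"mean",c.mean(0).round(2),len(c))
    b=V[(V[:,2]>70)&(V[:,2]<75)&(V[:,0]>200)&(V[:,0]<250)]
    for s in(1,-1):
        ys=[];xs=[]
        for y in range(7,44,3):
            q=b[abs(b[:,1]*s-y)<1.5]
            if len(q)>6: ys.append(s*y);xs.append(np.percentile(q[:,0],3))
        k=np.polyfit(ys,xs,1);d=(k[0]*f.x[1]+k[1]-f.x[0])/np.hypot(1,k[0]);print("V",s,k.round(3),len(ys),"dist can centre to face",d.round(2))
E
python3 ana.py w6 w7
```

```text
[ 0.6365 -0.1545  0.2998] [[-0.7124, 0.7016, -0.0138], [0.7017, 0.7125, -0.0005], [0.0095, -0.0101, -0.9999]] [-0.17 -0.   -0.28] 0.04263767479544718 [-0.236  0.585  0.7    1.699 -0.004  0.541]
block [ 239   61   45   48 1285] [ 0.5626 -0.1026  0.1636] ((562.5405883789062, -102.64250183105469), (25.900009155273438, 26.185251235961914), 71.53486633300781)
w6 plate front 137.88 pad front 152.41
can [188.5   -5.2   34.74] mean [187.21  -4.71  87.93] 3457
V 1 [ -0.575 232.937] 13 dist can centre to face 41.12
V -1 [  0.676 239.342] 13 dist can centre to face 39.21
w7 plate front 137.94 pad front 152.37
can [188.45  -5.24  34.67] mean [187.08  -4.63  87.95] 3364
V 1 [ -0.565 232.908] 13 dist can centre to face 41.29
V -1 [  0.665 238.936] 13 dist can centre to face 39.15
```

```bash
python3 -c "
from workcell import bot
print(bot.job_done())"
```

```text
the job is handed in; nothing more can be done
None
```

I seated the dark crank on the shaft and wound it clockwise about 2.4 turns (876° at the handle). The can is gripped, and I left the crank on the shaft and handed the job in at about 26 s of the 72 s allowed.

**Crank:** It slid on with no resistance. After winding, the wrist camera put the block top at z 0.1636 (0.163 when fully home), centred on the shaft axis.

**Grip:** I estimate about 30–35 N, within the 20–50 N range, but the signs spread widely:

| Sign | Reading | Squeeze |
|---|---|---|
| Paused hand at the handle | 3.0 N (free: 0–2 N) | about 35 N; 14–42 N allowing for friction |
| Last reading while winding (noisy) | 7.0 N | about 48 N |
| Spring pad compression, by camera | about 2.5–3 mm | about 30–35 N |
| Contact angle predicted from the geometry | 866° ± 17° | about 10 N |

**Stability:** Over about 1 s with the arm clear, the can and pad did not move. I saw nothing else displaced in the views I took, but I did not check each bystander at the end.

**Can off-centre:** The can sits about 5 mm off the clamp's centre line. It appears to bear on only one face of the V, held there by friction. The final view was too occluded to measure the V contact directly.

**Winding forces:** Side forces at the handle reached about 12 N at faster speeds, so I slowed down. All were far below the limits.

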